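Stand a top-heavy terminal post under the UV lamp and start the cure

TASK

Take the tall terminal post by its heavy brass head, keeping the fingers off its brown stem and foot, and carry it slowly and upright (its glue is still soft) to stand gently, centred in the ring on the curing stage, without bumping the UV lamp above. Only when it stands there on its own, slide the yellow safety catch on the control box fully to the left, as seen from the robot, and press the green start button it uncovers all the way in. Leave the other things on the bench where they are.

Things in the scene. Friction and masses are not known exactly. Their poses are not given: they have to be found in the camera images.
- post: Loose terminal post, about 0.5 kg, 196 mm tall; origin at the centre of its foot's underside, z up. Brass head, a 40 mm cylinder, 148 to 182 mm up; stud 8 mm thick above it; below it the brown stem on its foot. Centre of mass about 137 mm up: standing loose it tips at 8 degrees. Not to be carried faster than 0.3 m/s. Starts upright on the bench, between station and control box.
- post_head (a point): Centre of the post's brass head, on its axis 165 mm above the foot's underside: the place to grip, above the centre of mass.
- post_stem: The post's rigid lower part, one piece with the head; same origin and axes as the post. Red-brown insulator stem 22 mm thick from 8 to 148 mm up, with three sheds 38 mm in diameter between 34 and 102 mm up, on an aluminium foot 40 mm in diameter and 8 mm high. Its surface must stay clean: the fingers must not take hold of it.
- station: Fixed curing station, to the left or right. Origin on the bench under the stage centre; open front (-x) roughly to the robot. Base plate 150 mm wide, x -75 to 115 mm, 12 high; on it the stage disc, 110 mm in diameter, top 20 mm above the bench. Behind, a brown block 85 wide, x 65 to 111, 60 high; a gooseneck 18 mm thick rises from it at x 88 to 104 and bends forward to the lamp, at most 462 high.
- stage_ring (a point): Centre of the black ring (52 mm outside, 45 mm inside) on top of the stage disc, 20 mm above the bench: where the centre of the post's foot belongs.
- uv_lamp: UV lamp head, fixed over the ring: dark finned cylinder 68 mm in diameter pointing down; origin at the centre of its lower face, 320 mm above the bench, 104 mm above the top of a post on the stage. It reaches up to 382 mm. No room for an upright gripper over the post's head below it: come from the open front with the tool tilted 35 to 45 degrees from vertical.
- control_box: Fixed grey wedge-shaped control box, on the other side; origin on the bench at its middle, front (-x) roughly to the robot. x -80 to 90 mm, 180 mm wide. The panel rises from 35 mm high at x = -80 to 122 mm high at x = 70: a slope of 30 degrees, outward normal (-0.5, 0, 0.866) in the box's frame.
- catch_lug (a point): Top centre of the lug on the yellow safety catch, 31 mm out from the panel; z is the panel's outward normal, x points up the slope, y to where the catch opens (left). Lug 10 mm along y, 24 along x, 20 tall, on a catch plate 44 along y, 50 along x, its top 11 mm off the panel. Rails 13 mm high, fixed, run along y; their inner faces are 27 mm up and down the slope from the lug's middle.
- catch (a joint): Slide of the safety catch: 0 is closed, covering the button, 0.050 m is fully open (end stop). It moves against about 1.5 N of friction and stays where it is left. It starts closed or up to 3 mm open.
- start_top (a point): Centre of the top of the green start button, 26 mm in diameter, 7 mm off the panel when out; z is the panel's outward normal, the button is pressed along -z. Closed, the catch plate covers it; fully open, the plate's edge clears the button's rim by 15 mm.
- start (a joint): Travel of the start button: 0 is out, 0.005 m fully in. A spring returns it: about 1.4 N to start it moving and 5 N to hold it fully in.
- wire_spool: Bystander: spool of bare wire, white flanges 64 mm in diameter, 55 mm tall, standing on its flange; origin at the centre of its underside.
- flux_bottle: Bystander: small amber dropper bottle, 34 mm in diameter, 92 mm tall; origin at the centre of its underside.
- grommet_a: Bystander: black rubber grommet, 30 mm in diameter, 16 mm high; origin at the centre of its underside.
- grommet_b: Bystander: another such grommet.
- white_standoff: Bystander: white ceramic standoff, 26 mm in diameter, 40 mm tall; origin at the centre of its underside.
- pliers: Bystander: slip-joint pliers lying flat, about 210 mm long and 12 mm high, near the robot; origin below the pivot, jaws along its x axis.
- screwdriver: Bystander: screwdriver about 170 mm long, lying near the robot along its x axis.
There are look-alikes about, which are no part of the job. There is more than one size of the post; the job needs the middle-sized.

How it is judged:
By the outcome, as a careful person would: the job done as asked, in the order asked, and still so for the second after the job is handed in, with the robot touching nothing.
It also fails if it takes over 72 s, if anything falls off the work surface, if the arm or the gripper's body presses on something with over 40 N, if the wrist force passes 120 N, or if a joint passes its speed limit or range.

ROBOT

A 6-joint arm with a two-finger parallel gripper is mounted at the origin on the work surface. World frame = base frame: x ahead of the robot, y to its left, z up, the work surface at z = 0. Lengths are in m, angles in rad, forces in N, time in s.
With the tool pointing down it reaches from about 0.25 to 0.775 m from the base axis. Payload 4 kg.
Tool frame: the origin (TCP) lies midway between the tips of the shut fingers; the grasp point (between the pads) lies robot.tcp_to_grasp behind it (robot.tcp_to_grasp is the distance from the TCP to the grasp point, in m); y points along the fingers, x is the direction in which the jaws open and shut, and the axes are right-handed (so a half turn about y gives the same grasp; the last joint's range is limited). The gripper opens to 94 mm and grips with 3 to 60 N. Pads are 16 mm wide; open, the fingers measure 119 mm over their backs; the gripper's body (75 mm by 177 mm) begins 78 mm behind the grasp point.
Start: joints at [1.188, 0.087, 1.371, -0, 1.684, -0.103], TCP at [0.152, 0.529, 0.206] pointing down, gripper open.
Joint ranges: [-3.1, 3.1], [-0.76, 2.03], [0.27, 2.55], [-1.08, 4.22], [0.17, 2.65], [-2.57, 2.57]. Speed limits (rad/s): [2.79, 2.79, 3.14, 3.14, 3.14, 3.14].

INTERFACE

Orientations are given as [roll, pitch, yaw] about the fixed x, y, z axes, in that order (R = Rz(yaw) Ry(pitch) Rx(roll)).
In Python, from bench import robot gives the robot as it stands.
- The arm moves only by the tool arm_command, never from a script. Its argument "series" is text: rows parted by semicolons, each of 7 numbers parted by spaces: the turn, a rotation vector about the tool's x, y, z in rad, then the shift along the tool's x, y, z in m, then the finger opening in m, from 0 to 0.094. A call has 1 to 12 rows; each row shifts and turns the pose as measured when the row begins, along the tool's axes as they then stand; what a row does not reach is not made up. A row lasts 1/10 s, in which the tool goes at most 50 mm and 8.59 degrees, less where a joint would pass 70% of its speed; a pose out of reach is approached as far as the arm can. A call with a gripper value outside its range is refused whole. The fingers move at their own pace and stop on an object; the grip force is fixed at half the most. Time passes only in rows, so rows that do not move let the fingers close. It gives the time, the measured TCP pose, the force and the opening at its end, in the units of the state.
- robot.get_obs(): the state, without advancing time (a new reading comes with each control period).
- robot.snapshot(name): name is "scene" or "top"; returns the picture (384x512x3 uint8, blue, green, red); there is no depth.
- robot.camera_params(name): a dict with "fx", "fy", "cx", "cy" (pixels), "extrinsics" (4x4, takes a point from camera to world coordinates). Camera axes: x right, y up, looking along -z (the intrinsics and any distortion apply to the point x, -y, -z); pixel columns grow to the right and rows downward; lengths in m; the calibration is good to about 2 mm. A picture is of the moment at which its call begins. camera_params takes no time and is no camera call.
- robot.close_job(): hands the job in, once; it reports no verdict.
Trained networks look in the newest picture that a camera, given by its name, has taken for a name from the list of things; names that differ only in an ending like _2 or _b are one class to them, and where a whole thing is asked for, a point or a joint stands for the part that bears it (a point fixed in the world has none). Each returns a list of dicts, best first, with "score" (0 to 1); they miss things now and then, are a little off and sometimes report something else, mostly with a low value. They report only what shows in the picture. A call takes as long as a camera call. They do not tell look-alikes from the thing itself.
- robot.spot_in(camera, target): "centre" ([x, y, z] in m, in the coordinates of the camera as it stood for that picture, good to about 4 mm: the middle of the surface that is visible of it).
The state is a dict: "time": time; "joint_positions": joint angles; "qvel": joint speeds; "joint_torque": joint torques, N m; "tool_pos": TCP position; "ee_rot": TCP orientation; "wrist_force": force on the tool from outside, world axes, zero at the start; "wrist_torque": the same for the moment, N m; "width": finger opening in m.
Only numpy, scipy, OpenCV 4.12 (cv2) and the standard library are available. Lean on these libraries where they do the work, as an engineer would, in place of code of your own. Each camera call takes 0.05 s, during which the arm holds its last target.

## Working session

There is one attempt and no reset: what is moved stays moved. The work goes in short steps, Python scripts to look and compute and a tool call to move; the robot and the scene stay as the last step left them, time stands still between calls to the robot, and variables do not carry over. Pictures are saved under pics/ and viewed, and the job is handed in when it is done.

Besides the shell and the picture viewer there is one more tool, called after "Call:" by a JSON object that holds its "fn" and its "kwargs", one argument or row to a line. arm_command: Moves the arm, as the interface text tells. Its arguments: {"type":"object","properties":{"series":{"type":"string"}},"required":["series"]}

```bash
ls; mkdir -p pics
python3 - <<'E'
from bench import robot
import cv2
o=robot.get_obs()
for k,v in o.items(): print(k,v)
print([a for a in dir(robot) if a[0]!='_'], robot.tcp_to_grasp)
for n in("scene","top"):
    p=robot.snapshot(n); cv2.imwrite(f"pics/{n}0.png",p)
    print(n,robot.camera_params(n))
E
```

```text
pics
time 0.0
joint_positions [ 1.18790728e+00  8.79604404e-02  1.37223659e+00 -4.03850832e-05
  1.68356422e+00 -1.03158591e-01]
qvel [-2.83388164e-04 -7.13362841e-04  7.86771689e-05 -1.10536860e-03
 -1.57091039e-03 -1.53142337e-03]
joint_torque [-3.99911460e-04 -3.40183210e+01 -3.02427900e+01  7.17073702e-02
  3.30293400e-02 -1.48330232e-04]
tool_pos [0.15170133 0.52810879 0.20431015]
ee_rot [-1.57061294  0.0021612   1.29106157]
wrist_force [0.15640316 0.71228676 1.01355952]
wrist_torque [-0.00411965 -0.01388969 -0.00952863]
width 0.09427403538096461
['IKError', 'camera_params', 'close_job', 'get_obs', 'snapshot', 'spot_in', 'tcp_to_grasp'] 0.0188
scene {'fx': 424.4559243198025, 'fy': 424.4559243198025, 'cx': 253.72125489398147, 'cy': 193.8312916072601, 'extrinsics': array([[-0.464061  , -0.66889218,  0.58071563,  1.04334363],
       [ 0.88573797, -0.35835671,  0.29504018,  0.25810059],
       [ 0.01075327,  0.65127853,  0.75876257,  0.9254052 ],
       [ 0.        ,  0.        ,  0.        ,  1.        ]])}
top {'fx': 424.39221324132683, 'fy': 424.39221324132683, 'cx': 251.8040114852547, 'cy': 195.15542271995918, 'extrinsics': array([[ 0.0157199 ,  0.99533216, -0.09521961,  0.43912117],
       [-0.99982777,  0.01658726,  0.00832429,  0.00654387],
       [ 0.00986487,  0.09507236,  0.99542148,  1.09271491],
       [ 0.        ,  0.        ,  0.        ,  1.        ]])}
```

View pics/scene0.png

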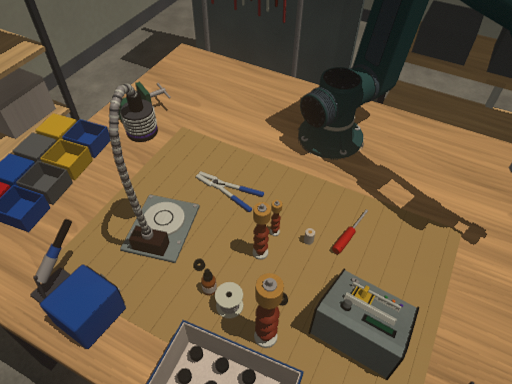

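View pics/top0.png

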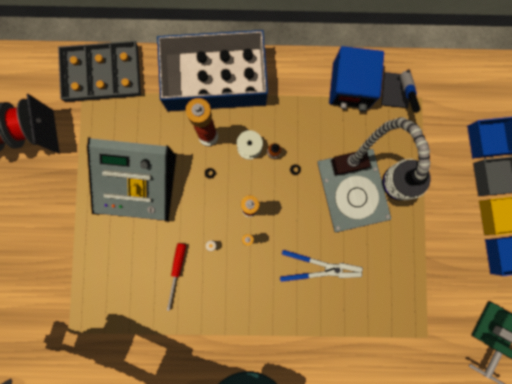

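The station is on the right side (y<0) with the box on the left. There are three brown posts; in top the middle one is at (250,205), the small at (248,239), the large at (198,115). I'll measure next.

```bash
cat > h.py <<'E'
import numpy as np, cv2
from bench import robot
def P(n):
    c=robot.camera_params(n); return c, np.array(c["extrinsics"])
def proj(n,X):
    c,E=P(n); X=np.atleast_2d(X); p=(X-E[:3,3])@E[:3,:3]
    return np.c_[c['cx']+c['fx']*p[:,0]/-p[:,2], c['cy']-c['fy']*p[:,1]/-p[:,2]]
def ray(n,u,v):
    c,E=P(n); d=E[:3,:3]@np.array([(u-c['cx'])/c['fx'],-(v-c['cy'])/c['fy'],-1]); return E[:3,3],d
def atz(n,u,v,z):
    o,d=ray(n,u,v); return o+d*(z-o[2])/d[2]
def toW(n,p):
    E=P(n)[1]; return E[:3,:3]@np.array(p)+E[:3,3]
E
python3 - <<'E'
from h import *
for n in("scene","top"):
    robot.snapshot(n)
    for t in ["post","post_head","stage_ring","station","uv_lamp","control_box","catch_lug","start_top","wire_spool","flux_bottle","white_standoff"]:
        for r in robot.spot_in(n,t)[:4]:
            w=toW(n,r["centre"]); print(n,t,round(r["score"],2),w.round(3),proj(n,w)[0].round(0))
i=cv2.imread("pics/scene0.png")
cv2.imwrite("pics/c1.png",cv2.resize(i[175:300,150:330],None,fx=4,fy=4,interpolation=3))
cv2.imwrite("pics/c2.png",cv2.resize(i[260:380,300:430],None,fx=5,fy=5,interpolation=3)[:600])
cv2.imwrite("pics/c3.png",cv2.resize(i[75:270,90:220],None,fx=3,fy=3,interpolation=3))
i=cv2.imread("pics/top0.png")
cv2.imwrite("pics/c4.png",cv2.resize(i[130:230,80:190],None,fx=6,fy=6,interpolation=3))
cv2.imwrite("pics/c5.png",cv2.resize(i[110:240,300:440],None,fx=4,fy=4,interpolation=3))
cv2.imwrite("pics/c6.png",cv2.resize(i[180:260,200:300],None,fx=6,fy=6,interpolation=3))
print(robot.get_obs()["time"])
E
```

```text
scene post 0.86 [0.703 0.121 0.166] [268. 307.]
scene post 0.62 [0.432 0.011 0.067] [276. 218.]
scene post 0.61 [0.513 0.012 0.108] [262. 232.]
scene post 0.58 [0.416 0.102 0.037] [310. 234.]
scene post_head 0.97 [0.704 0.121 0.16 ] [268. 309.]
scene post_head 0.91 [0.514 0.011 0.11 ] [261. 231.]
scene post_head 0.85 [0.431 0.009 0.064] [275. 218.]
scene stage_ring 0.77 [ 0.573 -0.245  0.058] [161. 221.]
scene station 0.63 [ 0.575 -0.242  0.06 ] [161. 222.]
scene uv_lamp 0.8 [ 0.558 -0.258  0.38 ] [135. 117.]
scene uv_lamp 0.32 [0.377 0.182 0.023] [344. 238.]
scene control_box 0.97 [0.624 0.294 0.097] [361. 328.]
scene catch_lug 0.78 [0.552 0.272 0.093] [361. 296.]
scene catch_lug 0.73 [0.413 0.1   0.036] [310. 233.]
scene wire_spool 0.8 [0.675 0.01  0.058] [228. 297.]
scene wire_spool 0.48 [ 0.57  -0.246  0.059] [161. 220.]
scene flux_bottle 0.82 [ 0.663 -0.047  0.051] [209. 283.]
scene white_standoff 0.47 [0.414 0.101 0.04 ] [310. 233.]
top post 0.8 [0.688 0.114 0.228] [198. 115.]
top post 0.51 [0.499 0.006 0.182] [248. 208.]
top post 0.47 [0.428 0.007 0.116] [247. 241.]
top post_head 0.65 [0.682 0.107 0.227] [202. 118.]
top post_head 0.61 [0.504 0.004 0.184] [250. 205.]
top post_head 0.41 [0.427 0.006 0.119] [248. 241.]
top stage_ring 0.97 [ 0.558 -0.253  0.02 ] [350. 190.]
top stage_ring 0.62 [0.504 0.005 0.185] [249. 205.]
top station 0.95 [ 0.557 -0.255  0.019] [351. 191.]
top uv_lamp 0.94 [ 0.534 -0.256  0.382] [404. 182.]
top control_box 0.74 [0.571 0.288 0.084] [131. 179.]
top catch_lug 0.8 [0.55  0.27  0.085] [138. 187.]
top wire_spool 0.75 [ 0.651 -0.056  0.051] [274. 151.]
top wire_spool 0.61 [0.666 0.005 0.053] [250. 144.]
top flux_bottle 0.44 [ 0.651 -0.057  0.046] [274. 151.]
top white_standoff 0.61 [0.415 0.097 0.037] [211. 245.]
1.3
```

View pics/c1.png

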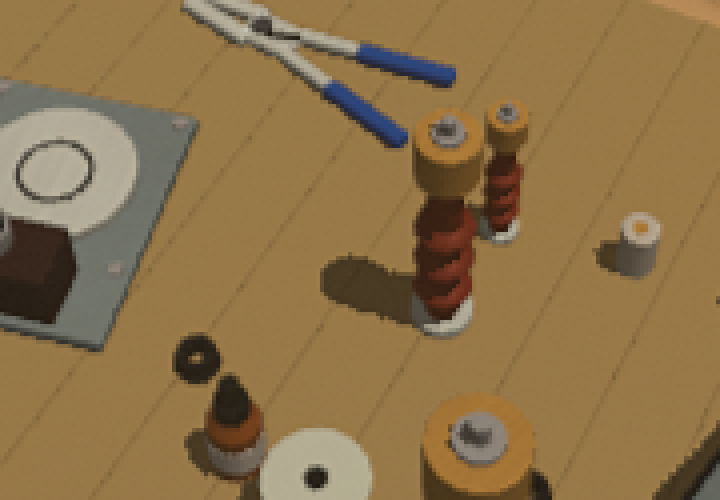

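View pics/c2.png

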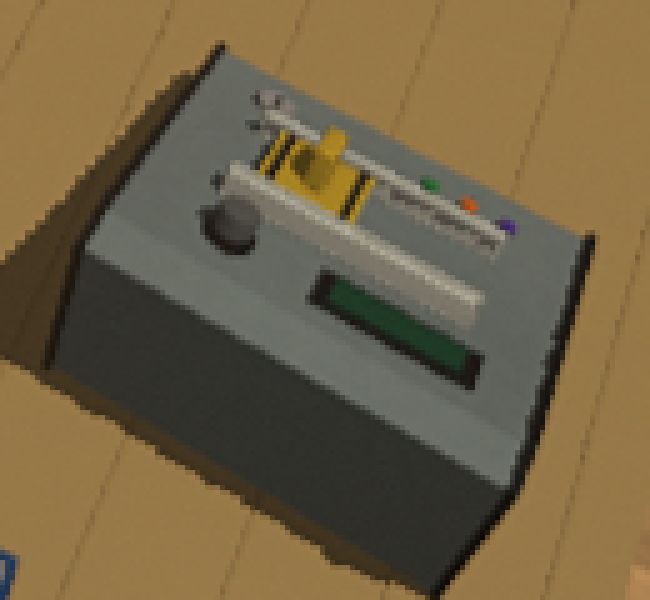

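View pics/c4.png

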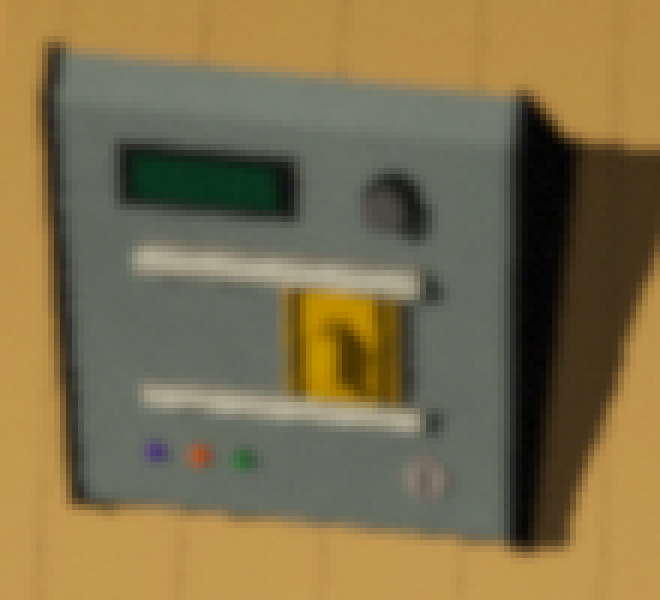

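View pics/c5.png

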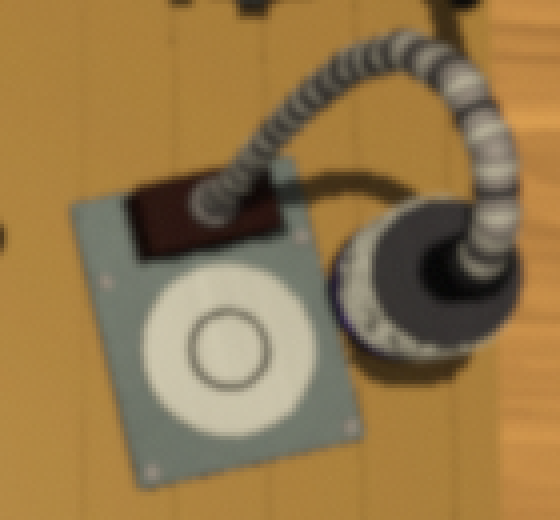

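View pics/c6.png

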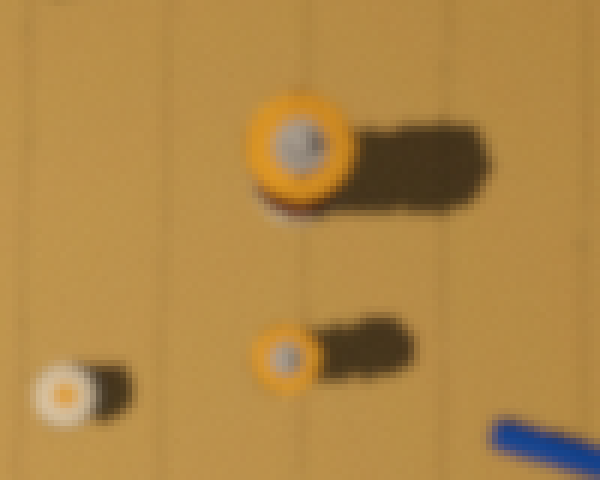

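View pics/c3.png

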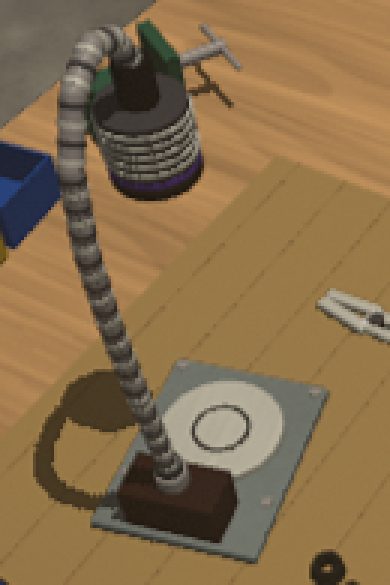

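```bash
cat > fit.py <<'E'
from h import *
from scipy.optimize import least_squares
def U(c,s,o): return [(c[0]+.5)/s-.5+o[0],(c[1]+.5)/s-.5+o[1]]
T=lambda c:U(c,4,(300,110)); S=lambda c:U(c,3,(90,75))
def pose(q,X):
    c,s=np.cos(q[2]),np.sin(q[2]); X=np.array(X,float)
    return X@np.array([[c,s,0],[-s,c,0],[0,0,1]])+[q[0],q[1],0]
def fit(obs,q0):
    f=lambda q:np.concatenate([(proj(n,pose(q,[X]))[0]-uv) for n,X,uv in obs])
    r=least_squares(f,q0,loss='soft_l1'); return r.x,f(r.x).reshape(-1,2)
st=[("top",(-.075,.075,.012),T((143,490))),("top",(-.075,-.075,.012),T((365,437))),("top",(.115,.075,.012),T((72,203))),("top",(.115,-.075,.012),T((295,158))),("top",(0,0,.02),T((230,348))),
("scene",(0,0,.02),S((220,427))),("scene",(-.075,-.075,.012),S((180,360))),("scene",(-.075,.075,.012),S((328,388))),("scene",(.115,.075,.012),S((258,562))),("scene",(.115,-.075,.012),S((93,523)))]
B=lambda c:U(c,6,(80,130)); C=lambda c:U(c,5,(300,260))
bx=[("top",(-.08,.09,.035),B((78,500))),("top",(-.08,-.09,.035),B((520,545))),("top",(.09,.09,.122),B((55,50))),("top",(.09,-.09,.122),B((520,93))),
("scene",(-.08,-.09,.035),C((222,47))),("scene",(-.08,.09,.035),C((592,238))),("scene",(.09,-.09,.122),C((88,245))),("scene",(.09,.09,.122),C((512,487)))]
ps=[("top",(0,0,.182),U((302,147),6,(200,180))),("scene",(0,0,.182),U((448,137),4,(150,175)))]
if __name__=="__main__":
    for nm,o,q0 in(("station",st,(.55,-.25,-.2)),("box",bx,(.57,.28,0)),("post",ps,(.5,0,0))):
        q,r=fit(o,q0); print(nm,q.round(4)); print(r.round(1).tolist())
E
python3 fit.py
python3 - <<'E'
from h import *
i=cv2.imread("pics/scene0.png")
cv2.imwrite("pics/d1.png",cv2.resize(i[270:325,335:410],None,fx=10,fy=10,interpolation=2))
i=cv2.imread("pics/top0.png")
cv2.imwrite("pics/d2.png",cv2.resize(i[165:210,95:160],None,fx=12,fy=12,interpolation=2))
E
```

```text
station [ 0.5405 -0.2686  0.2396]
[[-1.1, 0.7], [0.3, 0.9], [-1.0, 0.4], [-0.6, -0.9], [-0.7, 0.8], [-0.1, 1.0], [-1.3, -0.7], [-0.1, 0.2], [-1.4, -0.5], [-2.1, -0.0]]
box [ 0.5597  0.2968 -0.0825]
[[-0.3, 0.8], [-1.8, 0.4], [-0.3, 0.9], [-0.5, 1.4], [-0.4, 0.6], [-1.3, 0.2], [-1.3, 0.7], [-0.5, 0.6]]
post [0.5062 0.0039 0.    ]
[[-0.6, 0.3], [-0.7, 0.0]]
```

View pics/d1.png

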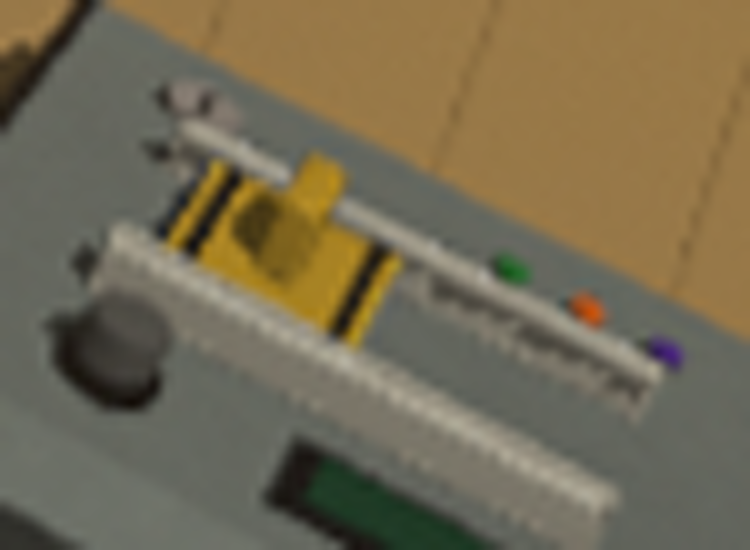

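View pics/d2.png

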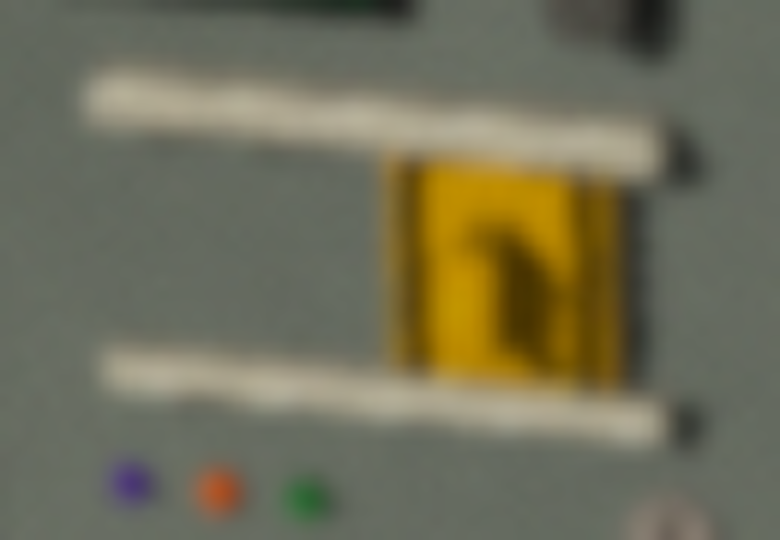

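```bash
cat > fit2.py <<'E'
from fit import *
qb,_=fit(bx,(.57,.28,0)); qs,_=fit(st,(.55,-.25,.2))
c30,s30=np.cos(np.pi/6),.5
def pan(s,y,n): return np.array([-.08+s*c30-n*.5,y,.035+s*s30+n*c30])
D2=lambda c:U(c,12,(95,165)); D1=lambda c:U(c,10,(335,270))
ob=[("top",(-.025,.022,.011),D2((395,372))),("top",(-.025,-.022,.011),D2((622,388))),("top",(.025,.022,.011),D2((388,157))),("top",(.025,-.022,.011),D2((628,180))),
("scene",(-.025,-.022,.011),D1((215,160))),("scene",(.025,-.022,.011),D1((165,235))),("scene",(.025,.022,.011),D1((350,345))),("scene",(-.025,.022,.011),D1((402,262)))]
f=lambda p:np.concatenate([proj(n,pose(qb,[pan(X[0]+p[0],X[1]+p[1],X[2])]))[0]-uv for n,X,uv in ob])
r=least_squares(f,(.1,0),loss='soft_l1').x
lug=pose(qb,[pan(r[0],r[1],.031)])[0]
if __name__=="__main__":
    print(r,f(r).reshape(-1,2).round(1).tolist()); print("lug",lug.round(4), "btn", pose(qb,[pan(r[0],r[1],.007)])[0])
    for n,(x0,y0,x1,y1,k) in {"scene":(335,270,410,325,10),"top":(95,165,160,210,12)}.items():
        i=cv2.resize(cv2.imread(f"pics/{n}0.png")[y0:y1,x0:x1],None,fx=k,fy=k,interpolation=2)
        def pl(pts,col):
            w=pose(qb,[pan(r[0]+a,r[1]+b,c) for a,b,c in pts]); uv=(proj(n,w)-[x0,y0]+.5)*k-.5
            cv2.polylines(i,[uv.round().astype(int)],True,col,1)
        for c,col in((.031,(0,0,255)),(.011,(255,0,0))): pl([(-.012,-.005,c),(.012,-.005,c),(.012,.005,c),(-.012,.005,c)],col)
        pl([(-.025,-.022,.011),(.025,-.022,.011),(.025,.022,.011),(-.025,.022,.011)],(0,255,0))
        for s in(-.027,.027): pl([(s,-.03,.013),(s,.08,.013)],(255,0,255))
        cv2.imwrite(f"pics/e_{n}.png",i)
E
python3 fit2.py
```

```text
[ 0.08683776 -0.02456569] [[-0.2, 1.2], [-0.9, 1.7], [-0.3, -0.1], [-1.7, -0.2], [-0.5, -0.2], [-1.4, 1.9], [-0.6, 1.3], [-0.7, -0.7]]
lug [0.5375 0.274  0.1053] btn [0.54943049 0.27302193 0.08448106]
```

```bash
python3 -c "
import cv2
a=cv2.imread('pics/e_scene.png');b=cv2.imread('pics/e_top.png');print(a.shape,b.shape)"
```

```text
(550, 750, 3) (540, 780, 3)
```

View pics/e_scene.png

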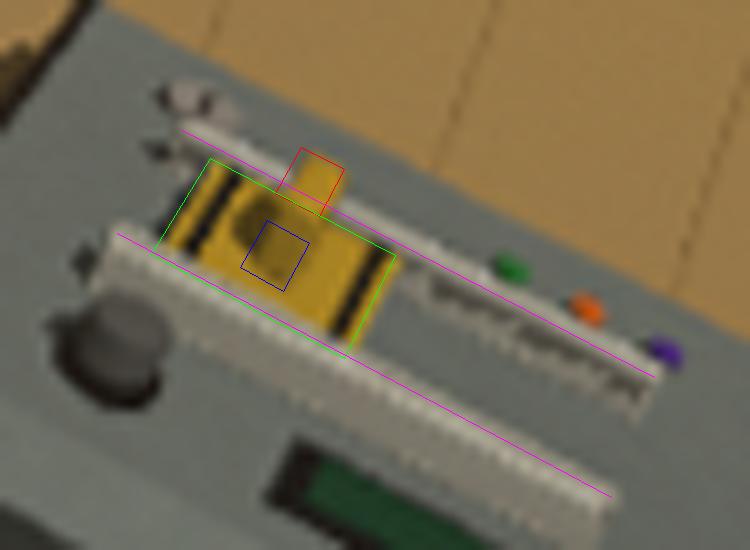

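View pics/e_top.png

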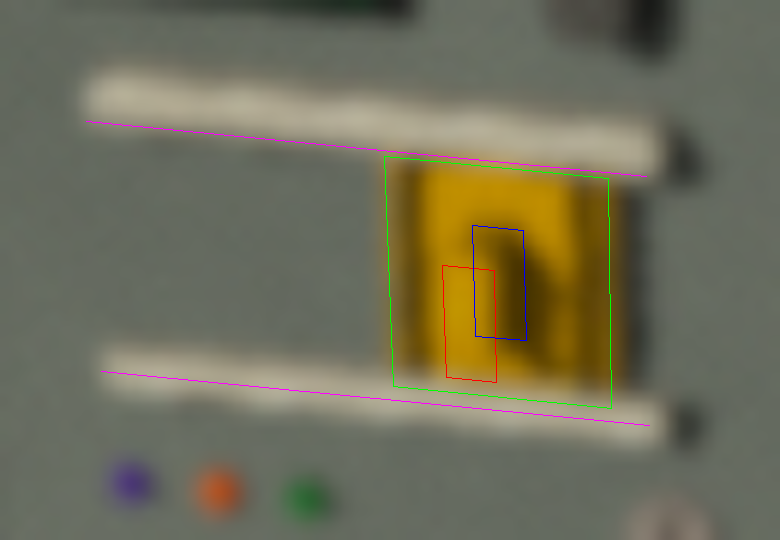

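```bash
cat > mv.py <<'E'
from h import *
from scipy.spatial.transform import Rotation as Ro
from scipy.linalg import logm,expm
def cur():
    o=robot.get_obs(); return o,np.array(o["tool_pos"]),Ro.from_euler("xyz",o["ee_rot"]).as_matrix()
def Rt(psi,tilt):
    y=np.array([np.sin(tilt)*np.cos(psi),np.sin(tilt)*np.sin(psi),-np.cos(tilt)]); x=np.array([-np.sin(psi),np.cos(psi),0]); return np.c_[x,y,np.cross(x,y)]
def plan(p1,R1,N=None,vmax=.045,wmax=.13,show=True):
    o,p,R=cur(); T=lambda p,R:np.block([[R,np.array(p)[:,None]],[np.zeros((1,3)),1]])
    D=np.linalg.inv(T(p,R))@T(p1,R1); w=Ro.from_matrix(D[:3,:3]).as_rotvec()
    if N is None: N=int(np.ceil(max(np.linalg.norm(D[:3,3])/vmax,np.linalg.norm(w)/wmax,1)))
    d=expm(np.real(logm(D))/N); wr=Ro.from_matrix(d[:3,:3]).as_rotvec()
    print("t",round(o["time"],2),"N",N,"row:",wr.round(4),d[:3,3].round(4)," total",w.round(3),D[:3,3].round(4))
    X=T(p,R)
    for k in range(N):
        X=X@d
        if show and (k%4==3 or k==N-1): print("  ",k+1,X[:3,3].round(3))
a45=np.pi/4
def tcp(G,R): return np.array(G)+.0188*R[:,1]
E
python3 - <<'E'
from mv import *
R=Rt(0.0,a45); plan(tcp([.506,.004,.167],R)-.12*R[:,1],R)
E
```

```text
t 1.3 N 14 row: [-0.0557 -0.0189 -0.0078] [-0.034   0.0065 -0.0257]  total [-0.78  -0.265 -0.11 ] [-0.4262 -0.0331 -0.4164]
   4 [0.219 0.371 0.187]
   8 [0.3   0.219 0.19 ]
   12 [0.389 0.074 0.216]
   14 [0.434 0.004 0.239]
```

Call:
{"fn": "arm_command", "kwargs": {
  "series": "-0.056 -0.019 -0.008 -0.034 0.0055 -0.026 0.094;-0.056 -0.019 -0.008 -0.034 0.0055 -0.026 0.094;-0.056 -0.019 -0.008 -0.034 0.0055 -0.026 0.094;-0.056 -0.019 -0.008 -0.034 0.0055 -0.026 0.094;-0.056 -0.019 -0.008 -0.034 0.0055 -0.026 0.094;-0.056 -0.019 -0.008 -0.034 0.0055 -0.026 0.094"
}}

```text
time: 1.9
tool_pos: [0.2633, 0.2905, 0.19]
ee_rot: [-1.921, -0.026, 1.421]
wrist_force: [0.0, 0.1, 0.5]
width: 0.0942
```

Run:
```python
from mv import *
print(cur()[1],cur()[0]["joint_positions"].round(2))
R=Rt(0.0,a45); plan(tcp([.506,.004,.167],R)-.12*R[:,1],R)
```

```text
[0.26333184 0.2905077  0.18999682] [ 0.95 -0.41  1.87 -0.3   1.5  -0.47]
t 1.9 N 8 row: [-0.0541 -0.0176 -0.0074] [-0.0338  0.0068 -0.0245]  total [-0.433 -0.141 -0.059] [-0.2565  0.0208 -0.2179]
   4 [0.346 0.144 0.203]
   8 [0.434 0.004 0.239]
```

Tracking well (tool yaw, tilt and path as planned). Continue.

Call:
{"fn": "arm_command", "kwargs": {
  "series": "-0.054 -0.018 -0.007 -0.034 0.007 -0.0245 0.094;-0.054 -0.018 -0.007 -0.034 0.007 -0.0245 0.094;-0.054 -0.018 -0.007 -0.034 0.007 -0.0245 0.094;-0.054 -0.018 -0.007 -0.034 0.007 -0.0245 0.094;-0.054 -0.018 -0.007 -0.034 0.007 -0.0245 0.094;-0.054 -0.018 -0.007 -0.034 0.007 -0.0245 0.094;-0.054 -0.018 -0.007 -0.034 0.007 -0.0245 0.094;-0.054 -0.018 -0.007 -0.034 0.007 -0.0245 0.094;0 0 0 0 0 0 0.094"
}}

```text
time: 2.8
tool_pos: [0.4602, 0.0006, 0.2397]
ee_rot: [-2.354, 0.019, 1.565]
wrist_force: [0.5, -0.5, 0.4]
width: 0.0939
```

Run:
```python
from mv import *
print(cur()[1],cur()[0]["joint_positions"].round(2))
R=Rt(0.0,a45); plan(tcp([.506,.004,.167],R)-.05*R[:,1],R)
for n,(x0,y0,x1,y1) in {"scene":(200,120,340,270),"top":(190,150,310,280)}.items():
    i=robot.snapshot(n); cv2.imwrite(f"pics/f_{n}.png",cv2.resize(i[y0:y1,x0:x1],None,fx=4,fy=4,interpolation=2))
    print(proj(n,[cur()[1]]))
```

```text
[0.46023335 0.00060643 0.23969107] [-0.24 -0.75  2.11  0.18  1.01 -1.84]
t 2.8 N 2 row: [-0.0009  0.0048 -0.009 ] [0.0021 0.0263 0.0095]  total [-0.002  0.01  -0.018] [0.0045 0.0525 0.0189]
   2 [0.484 0.004 0.189]
[[271.05330267 178.06689503]]
[[247.84809077 225.62194234]]
```

View pics/f_scene.png

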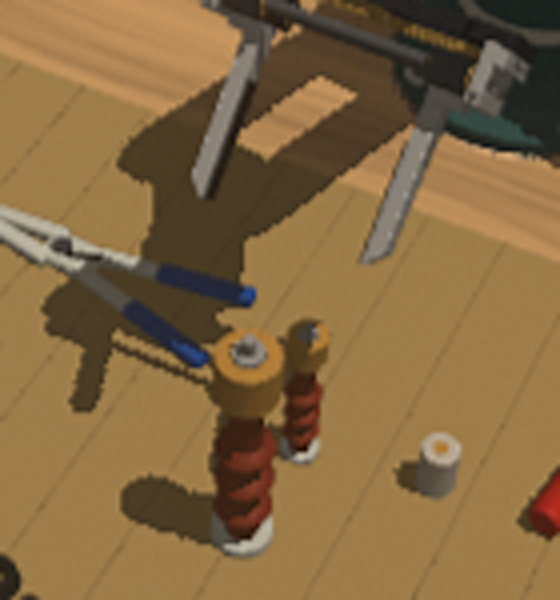

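View pics/f_top.png

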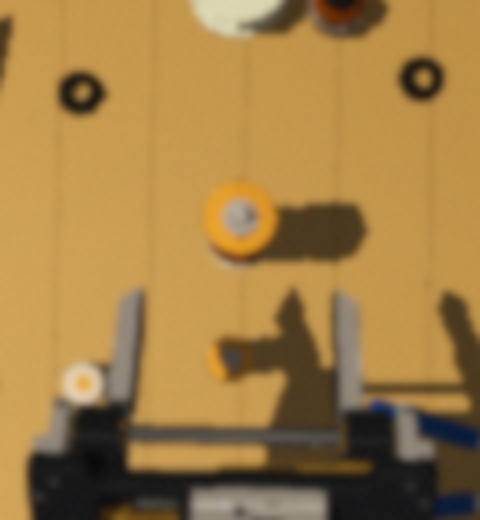

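Run:
```python
from mv import *
o,p,R=cur(); print(p,o["time"],o["qvel"].round(3),o["joint_positions"].round(3)); 
for n in("top","scene"): print(proj(n,[p,p+.047*R[:,0],p-.047*R[:,0]]).round(1).tolist())
print(robot.camera_params("top"))
for n,(x0,y0,x1,y1) in {"scene":(200,120,340,270),"top":(190,150,310,280)}.items():
    i=robot.snapshot(n); cv2.imwrite(f"pics/g_{n}.png",cv2.resize(i[y0:y1,x0:x1],None,fx=4,fy=4,interpolation=2))
```

```text
[0.45924005 0.00637752 0.23893509] 2.9 [ 0.102 -0.005  0.001 -0.006  0.005  0.008] [-0.224 -0.746  2.107  0.173  1.017 -1.837]
[[247.8, 225.6], [224.4, 225.3], [271.3, 225.9]]
[[272.2, 178.5], [291.7, 186.2], [253.3, 171.0]]
{'fx': 424.39221324132683, 'fy': 424.39221324132683, 'cx': 251.8040114852547, 'cy': 195.15542271995918, 'extrinsics': array([[ 0.0157199 ,  0.99533216, -0.09521961,  0.43912117],
       [-0.99982777,  0.01658726,  0.00832429,  0.00654387],
       [ 0.00986487,  0.09507236,  0.99542148,  1.09271491],
       [ 0.        ,  0.        ,  0.        ,  1.        ]])}
```

View pics/g_top.png

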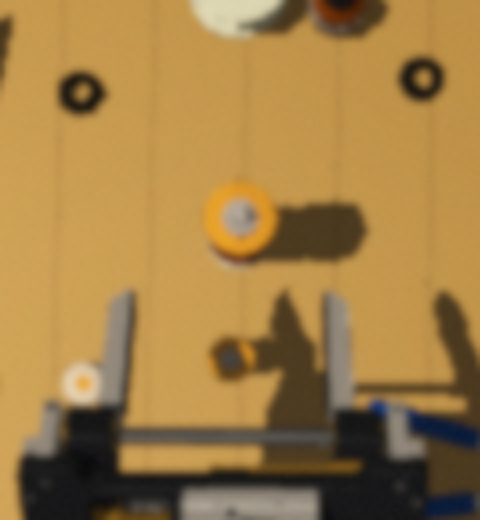

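View pics/g_scene.png

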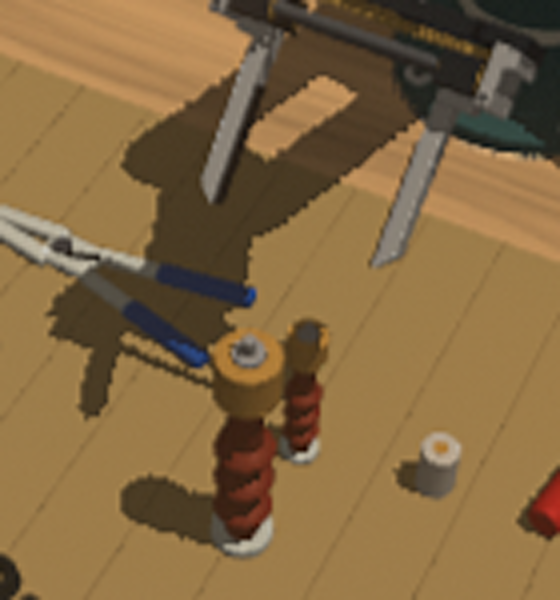

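Run:
```python
from mv import *
o,p,R=cur(); print(p,o["time"],o["qvel"].round(3),o["joint_positions"].round(3)); 
R=Rt(0.0,a45); plan(tcp([.506,.003,.167],R)-.06*R[:,1],R,3)
```

```text
[0.45916389 0.00972168 0.23902678] 3.0 [ 0.047 -0.001  0.001 -0.    -0.003 -0.006] [-0.216 -0.747  2.107  0.173  1.017 -1.838]
t 3.0 N 3 row: [-0.0013  0.0068 -0.0015] [-0.0021  0.0143  0.0059]  total [-0.004  0.02  -0.004] [-0.0062  0.0429  0.0178]
   3 [0.477 0.003 0.196]
```

Call:
{"fn": "arm_command", "kwargs": {
  "series": "0 0.006 -0.001 -0.002 0.014 0.006 0.094;0 0.006 -0.001 -0.002 0.014 0.006 0.094;0 0.006 -0.001 -0.002 0.014 0.006 0.094;0 0 0 0 0 0 0.094;0 0 0 0 0 0 0.094;0 0 0 0 0 0 0.094"
}}

```text
time: 3.6
tool_pos: [0.4752, 0.021, 0.1978]
ee_rot: [-2.354, 0.002, 1.606]
wrist_force: [0.1, 0.2, -0.1]
width: 0.0944
```

Run:
```python
from mv import *
for n,(x0,y0,x1,y1) in {"scene":(200,120,340,270),"top":(190,150,310,280)}.items():
    o,p,R=cur(); print(p,o["time"],o["qvel"].round(3),o["joint_positions"].round(3)); 
    i=robot.snapshot(n); i=cv2.resize(i[y0:y1,x0:x1],None,fx=4,fy=4,interpolation=2)
    for s in(-.047,0,.047):
        for zz in (-.008,.008):
            u=(proj(n,[p+R@[s,0,zz]])[0]-[x0,y0]+.5)*4; cv2.circle(i,tuple(u.round().astype(int)),2,(0,0,255),-1)
    for z in (.182,.148): 
        u=(proj(n,[[.506,.003,z]])[0]-[x0,y0]+.5)*4; cv2.circle(i,tuple(u.round().astype(int)),2,(255,0,0),-1)
    cv2.imwrite(f"pics/i_{n}.png",i)
R=Rt(0.0,a45); plan(tcp([.506,.003,.167],R),R)
```

```text
[0.47523972 0.02099752 0.19778645] 3.6 [ 0.038 -0.008 -0.013 -0.004  0.001  0.006] [-0.195 -0.691  2.166  0.204  0.906 -1.863]
[0.47544634 0.02078099 0.19829166] 3.65 [-0.024 -0.001 -0.006 -0.001 -0.005 -0.004] [-0.195 -0.691  2.165  0.204  0.906 -1.863]
t 3.7 N 2 row: [-0.0003  0.0126  0.0111] [-0.0091  0.0311  0.0005]  total [-0.001  0.025  0.022] [-0.0186  0.0621  0.0011]
   2 [0.519 0.003 0.154]
```

View pics/i_top.png

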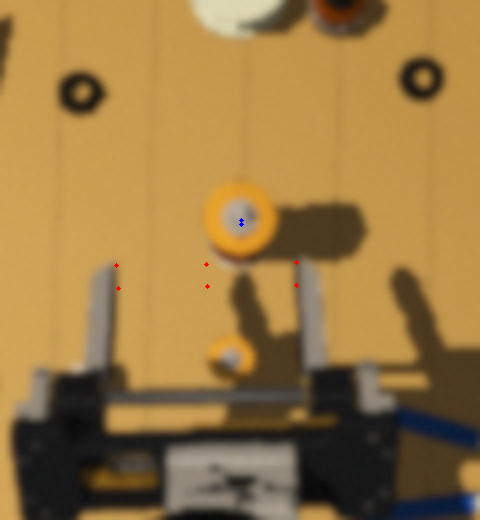

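View pics/i_scene.png

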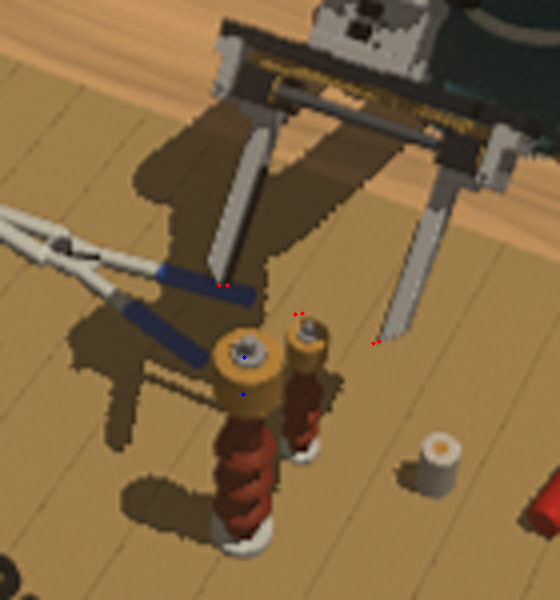

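Run:
```python
from mv import *
R=Rt(0.0,a45); plan(tcp([.507,.0035,.167],R)-.06*R[:,1],R,2)
```

```text
t 3.7 N 2 row: [-0.0003  0.0126  0.0111] [-0.0084  0.0015  0.0002]  total [-0.001  0.025  0.022] [-0.0168  0.0029  0.0004]
   2 [0.478 0.004 0.196]
```

Call:
{"fn": "arm_command", "kwargs": {
  "series": "0 0.013 0.011 -0.0085 0.0015 0 0.094;0 0.013 0.011 -0.0085 0.0015 0 0.094;0 0 0 0 0 0 0.094;0 0 0 0 0 0 0.094;0 0 0 0 0 0 0.094"
}}

```text
time: 4.2
tool_pos: [0.4788, 0.0009, 0.1985]
ee_rot: [-2.359, 0.0, 1.566]
wrist_force: [0.7, 0.1, 0.3]
width: 0.0941
```

Run:
```python
from mv import *
print(cur()[0]["qvel"].round(3))
R=Rt(0.0,a45); plan(tcp([.507,.0035,.167],R),R,4)
```

```text
[-0.008  0.    -0.001  0.002  0.002 -0.001]
t 4.2 N 4 row: [ 0.0007 -0.0008 -0.0009] [0.0007 0.0153 0.0006]  total [ 0.003 -0.003 -0.004] [0.0028 0.061  0.0025]
   4 [0.52  0.003 0.154]
```

Call:
{"fn": "arm_command", "kwargs": {
  "series": "0.001 -0.001 -0.001 0.001 0.015 0.0005 0.094;0.001 -0.001 -0.001 0.001 0.015 0.0005 0.094;0 0 0 0.0005 0.015 0.0005 0.094;0 0 0 0.0005 0.015 0.0005 0.094;0 0 0 0 0 0 0.094;0 0 0 0 0 0 0.094;0 0 0 0 0 0 0.094"
}}

```text
time: 4.9
tool_pos: [0.5216, 0.0029, 0.1555]
ee_rot: [-2.36, 0.001, 1.567]
wrist_force: [-0.2, -0.2, 0.3]
width: 0.0943
```

Run:
```python
from mv import *
for n,(x0,y0,x1,y1) in {"scene":(210,170,310,270),"top":(200,160,300,260)}.items():
    o,p,R=cur(); print(p,o["time"],o["qvel"].round(3),o["joint_positions"].round(3)); 
    i=robot.snapshot(n); i=cv2.resize(i[y0:y1,x0:x1],None,fx=6,fy=6,interpolation=2)
    for s in(-.047,0,.047):
        for zz in (-.008,.008):
            u=(proj(n,[p+R@[s,0,zz]])[0]-[x0,y0]+.5)*6; cv2.circle(i,tuple(u.round().astype(int)),2,(0,0,255),-1)
    cv2.imwrite(f"pics/j_{n}.png",i)
R=Rt(0.0,a45); plan(tcp([.507,.0035,.167],R),R,1)
```

```text
[0.52157461 0.00289289 0.15546604] 4.9 [-0.003 -0.009 -0.006  0.001  0.001  0.001] [-0.194 -0.521  2.17   0.204  0.723 -1.86 ]
[0.52171409 0.00286848 0.15585951] 4.95 [-0.001 -0.006 -0.002  0.001 -0.004 -0.   ] [-0.194 -0.521  2.17   0.204  0.723 -1.86 ]
t 5.0 N 1 row: [ 0.0047 -0.0022 -0.0033] [0.0007 0.0006 0.0027]  total [ 0.005 -0.002 -0.003] [0.0007 0.0006 0.0027]
   1 [0.52  0.004 0.154]
```

View pics/j_top.png

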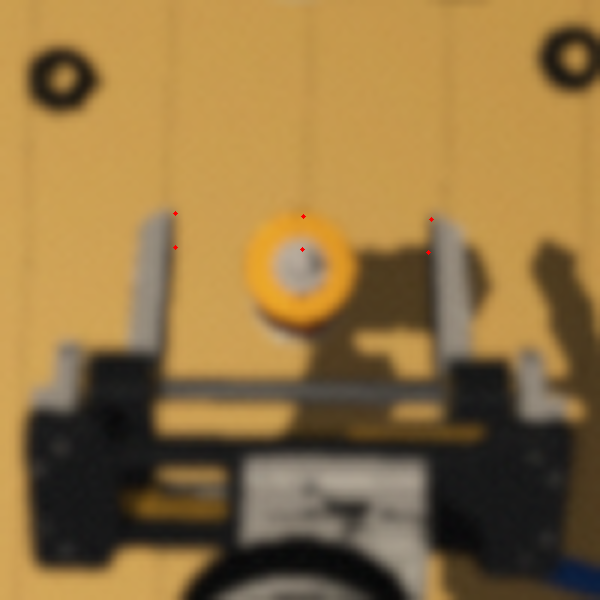

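View pics/j_scene.png

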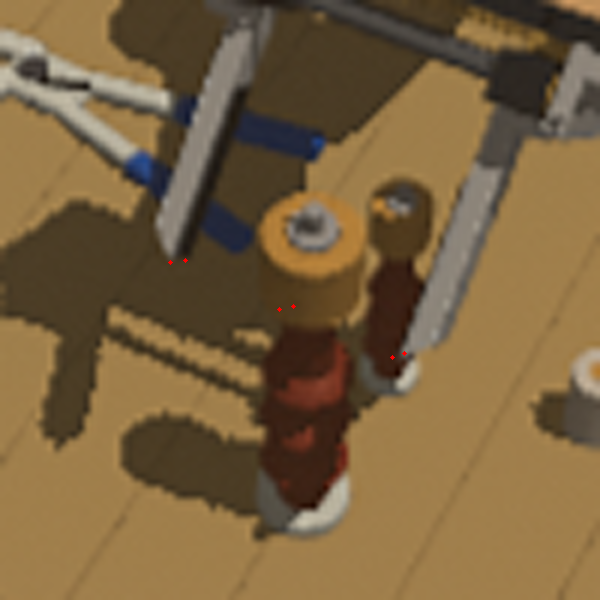

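Call:
{"fn": "arm_command", "kwargs": {
  "series": "0 0 0 0 0 0 0.05;0 0 0 0 0 0 0.05;0 0 0 0 0 0 0.05;0 0 0 0 0 0 0.042;0 0 0 0 0 0 0.03;0 0 0 0 0 0 0.02;0 0 0 0 0 0 0.02;0 0 0 0 0 0 0.02"
}}

```text
time: 5.8
tool_pos: [0.522, 0.0027, 0.1584]
ee_rot: [-2.365, 0.001, 1.567]
wrist_force: [-0.4, 1.8, -0.4]
width: 0.0383
```

Run:
```python
from mv import *
o=cur()[0]; print(o["width"],o["wrist_force"],o["wrist_torque"])
for n,(x0,y0,x1,y1) in {"scene":(210,170,310,270),"top":(200,160,300,260)}.items():
    i=robot.snapshot(n); i=cv2.resize(i[y0:y1,x0:x1],None,fx=6,fy=6,interpolation=2)
    cv2.imwrite(f"pics/k_{n}.png",i)
```

```text
0.03832144983194267 [-0.35956781  1.77269656 -0.40246777] [0.12124737 0.27798999 0.06602496]
```

View pics/k_scene.png

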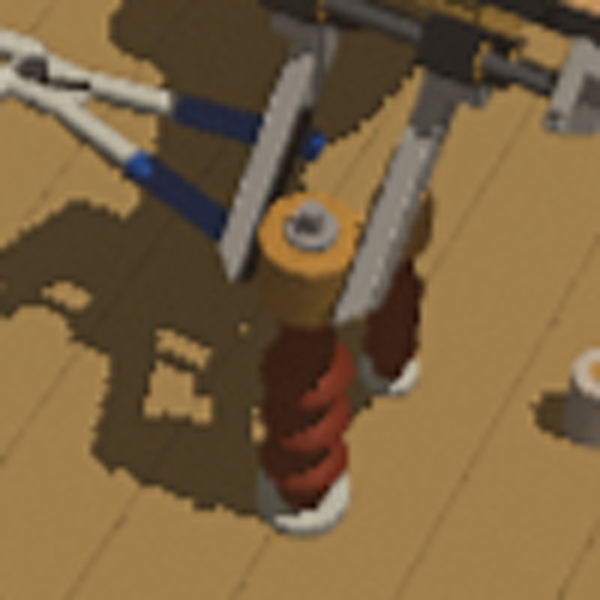

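Run:
```python
from mv import *
o,p,R=cur(); plan(p+[0,0,.036],R,4)
```

```text
t 5.9 N 4 row: [ 0. -0. -0.] [-0.     -0.0063 -0.0064]  total [ 0. -0. -0.] [-0.     -0.0252 -0.0257]
   4 [0.522 0.003 0.194]
```

Call:
{"fn": "arm_command", "kwargs": {
  "series": "0 0 0 0 -0.003 -0.003 0.02;0 0 0 0 -0.006 -0.006 0.02;0 0 0 0 -0.006 -0.006 0.02;0 0 0 0 -0.006 -0.006 0.02;0 0 0 0 -0.004 -0.004 0.02;0 0 0 0 0 0 0.02;0 0 0 0 0 0 0.02"
}}

```text
time: 6.6
tool_pos: [0.5178, 0.0033, 0.1889]
ee_rot: [-2.349, 0.0, 1.568]
wrist_force: [0.1, 1.0, -3.8]
width: 0.0387
```

Run:
```python
from mv import *
o,p,R=cur(); print(p,o["width"],o["wrist_force"],o["wrist_torque"],o["joint_positions"].round(3))
for n,(x0,y0,x1,y1) in {"scene":(210,160,310,260),"top":(200,160,300,260)}.items():
    i=robot.snapshot(n); i=cv2.resize(i[y0:y1,x0:x1],None,fx=6,fy=6,interpolation=2)
    cv2.imwrite(f"pics/l_{n}.png",i)
```

```text
[0.51779969 0.00331165 0.18892141] 0.03870757800257076 [ 0.10898731  0.98844671 -3.84613761] [ 0.06519757  0.85807223 -0.00997557] [-0.195 -0.55   2.113  0.184  0.819 -1.835]
```

View pics/l_scene.png

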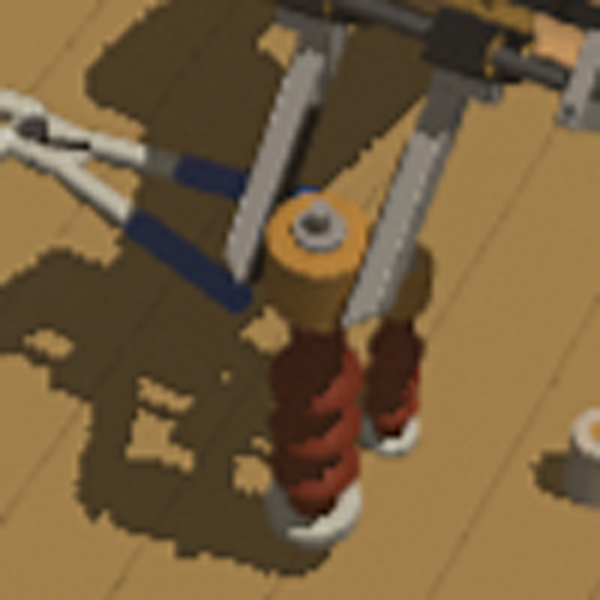

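Run:
```python
from mv import *
o,p,R=cur(); Z=Ro.from_euler('z',-.46).as_matrix()
ring=np.array([.5405,-.2686,0]); off=np.array([.015,-.0008,0])
g=ring+Z@off; g[2]=p[2]+.012
R1=Z@R; back=R1[:,1].copy(); back[2]=0; back/=np.linalg.norm(back)
print(g,g-.06*back); 
plan(g-.06*back,R1,18)
```

```text
[ 0.55358563 -0.27597606  0.20072967] [ 0.499904   -0.24917527  0.20072967]
t 6.7 N 18 row: [-0.      0.0182  0.0179] [-0.014  0.001 -0.002]  total [-0.     0.328  0.323] [-0.2525 -0.0206  0.0038]
   4 [ 0.524 -0.053  0.191]
   8 [ 0.524 -0.11   0.194]
   12 [ 0.519 -0.166  0.197]
   16 [ 0.508 -0.222  0.199]
   18 [ 0.5   -0.249  0.201]
```

Call:
{"fn": "arm_command", "kwargs": {
  "series": "0 0.006 0.006 -0.005 0 -0.001 0.02;0 0.012 0.012 -0.01 0.001 -0.002 0.02;0 0.018 0.018 -0.014 0.001 -0.002 0.02;0 0.018 0.018 -0.014 0.001 -0.002 0.02;0 0.018 0.018 -0.014 0.001 -0.002 0.02;0 0.018 0.018 -0.014 0.001 -0.002 0.02;0 0.018 0.018 -0.014 0.001 -0.002 0.02;0 0.018 0.018 -0.014 0.001 -0.002 0.02;0 0.018 0.018 -0.014 0.001 -0.002 0.02"
}}

```text
time: 7.6
tool_pos: [0.524, -0.1207, 0.1937]
ee_rot: [-2.346, 0.002, 1.346]
wrist_force: [-0.1, 0.2, -3.8]
width: 0.0383
```

```bash
cat > carry.py <<'E'
from mv import *
o,p,R=cur()
ring=np.array([.5405,-.2686,0]); Z=Ro.from_euler('z',-.46).as_matrix()
g=ring+Z@np.array([.015,-.0008,0]); g[2]=.201
R1=Z@Ro.from_euler("xyz",[-2.349,0,1.568]).as_matrix(); back=R1[:,1].copy(); back[2]=0; back/=np.linalg.norm(back)
E
python3 - <<'E'
from carry import *
print(o["wrist_force"],o["width"],o["joint_positions"].round(3),o["qvel"].round(2),o["ee_rot"])
plan(g-.06*back,R1)
E
```

```text
[-0.07047595  0.22209004 -3.78818973] 0.03833106177481806 [-0.421 -0.493  2.07   0.188  0.807 -1.844] [-0.27  0.07 -0.06 -0.01 -0.02  0.01] [-2.34619555  0.00245364  1.34638341]
t 7.6 N 3 row: [-0.0008  0.0572  0.0551] [-0.0434  0.0019 -0.0053]  total [-0.002  0.172  0.165] [-0.1307 -0.0014 -0.0085]
   3 [ 0.5   -0.249  0.201]
```

Call:
{"fn": "arm_command", "kwargs": {
  "series": "0 0.018 0.018 -0.014 0 -0.001 0.02;0 0.018 0.018 -0.014 0 -0.001 0.02;0 0.018 0.018 -0.014 0 -0.001 0.02;0 0.018 0.018 -0.014 0 -0.001 0.02;0 0.018 0.018 -0.014 0 -0.001 0.02;0 0.018 0.018 -0.014 0 -0.001 0.02;0 0.018 0.018 -0.014 0 -0.001 0.02;0 0.016 0.016 -0.012 0 -0.001 0.02;0 0.01 0.01 -0.008 0 0 0.02;0 0.006 0.006 -0.004 0 0 0.02;0 0 0 0 0 0 0.02;0 0 0 0 0 0 0.02"
}}

```text
time: 8.8
tool_pos: [0.4858, -0.2496, 0.2003]
ee_rot: [-2.347, 0.004, 1.099]
wrist_force: [0.2, -0.3, -4.3]
width: 0.0386
```

Run:
```python
from carry import *
print(o["wrist_force"],o["width"],o["joint_positions"].round(3),o["qvel"].round(2),o["ee_rot"])
plan(g-.06*back,R1)
for n,(x0,y0,x1,y1) in {"scene":(90,70,270,270),"top":(290,120,430,250)}.items():
    i=robot.snapshot(n); cv2.imwrite(f"pics/m_{n}0.png",i); i=cv2.resize(i[y0:y1,x0:x1],None,fx=3 if n=="scene" else 4,fy=3 if n=="scene" else 4,interpolation=2)
    cv2.imwrite(f"pics/m_{n}.png",i)
```

```text
[ 0.22747724 -0.27182934 -4.31041884] 0.03861462933614774 [-0.663 -0.473  2.046  0.181  0.809 -1.837] [-0. -0.  0.  0. -0.  0.] [-2.34682552  0.00435739  1.09937027]
t 8.8 N 1 row: [-0.0022 -0.0031 -0.0092] [ 0.0068  0.0081 -0.0094]  total [-0.002 -0.003 -0.009] [ 0.0068  0.0081 -0.0094]
   1 [ 0.5   -0.249  0.201]
```

View pics/m_scene.png

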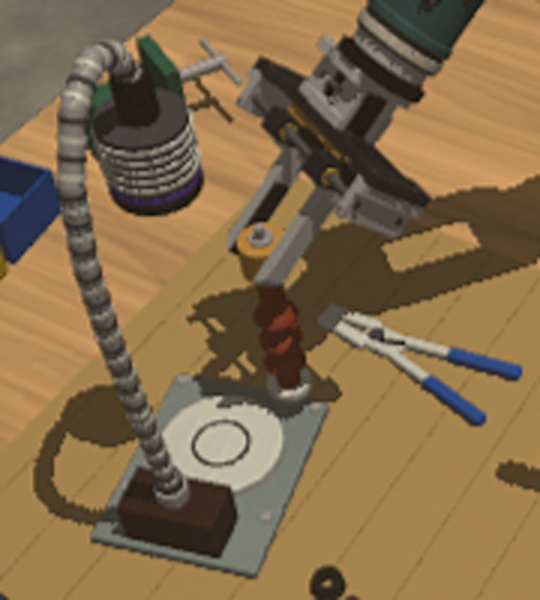

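View pics/m_top.png

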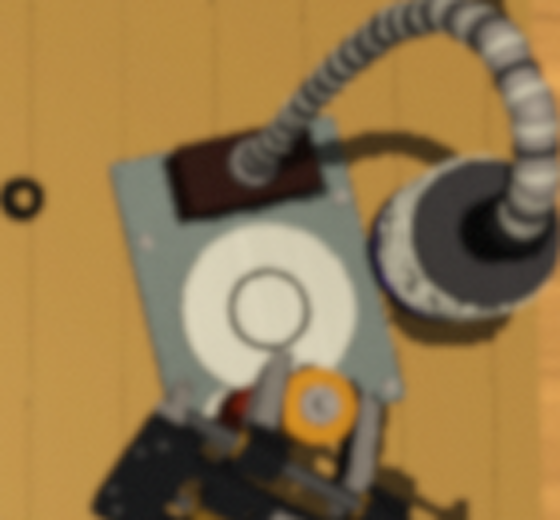

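Run:
```python
from mv import *
o,p,R=cur(); y=R[:,1]; h=np.array([y[0],y[1]]); h/=np.linalg.norm(h)
post=np.array([*(p[:2]-.015*h),0]); print(post)
zf=p[2]-.1584+.0005
print("foot z",zf)
for n,(x0,y0,k) in {"scene":(90,70,3),"top":(290,120,4)}.items():
    i=cv2.imread(f"pics/m_{n}0.png"); x1,y1=(270,270) if n=="scene" else (430,250)
    i=cv2.resize(i[y0:y1,x0:x1],None,fx=k,fy=k,interpolation=2)
    t=np.linspace(0,2*np.pi,40)
    for z,r in((0,.02),(.008,.02),(.182,.02),(.148,.02),(.196,.004)):
        w=post+np.c_[r*np.cos(t),r*np.sin(t),0*t+zf+z]
        cv2.polylines(i,[((proj(n,w)-[x0,y0]+.5)*k).round().astype(int)],True,(255,0,0),1)
    cv2.imwrite(f"pics/n_{n}.png",i)
```

```text
[ 0.47257614 -0.24259625  0.        ]
foot z 0.04241033755974047
```

View pics/n_scene.png

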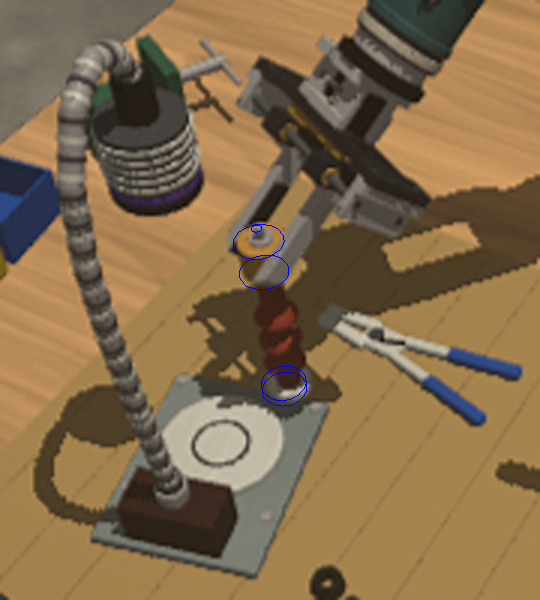

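View pics/n_top.png

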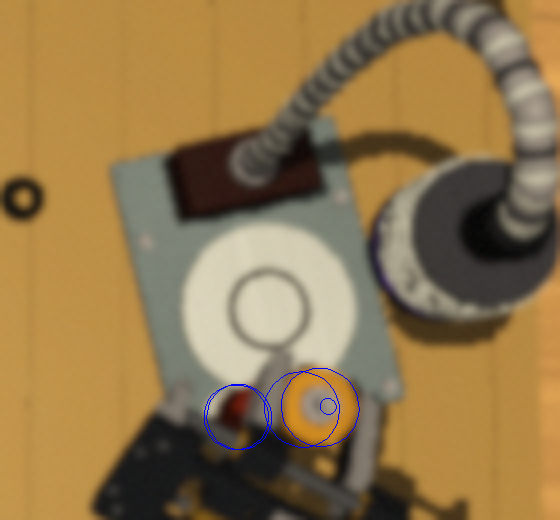

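Run:
```python
from carry import *
print(atz("top",357.15,196.65,.02),atz("scene",(220+.5)/3-.5+90,(443+.5)/3-.5+70,.02))
# refine ring with dark pixel ellipse fit
for n,(u,v) in {"top":(357,197),"scene":(163,217)}.items():
    i=cv2.imread(f"pics/{n}0.png")
    g0=cv2.cvtColor(i,cv2.COLOR_BGR2GRAY).astype(float)
    r=18 if n=="top" else 20
    sub=g0[v-r:v+r+1,u-r:u+r+1]
    # use small window ring: weighted centroid of dark pixels inside disc
    pts=[]
    for a in np.linspace(0,2*np.pi,120,endpoint=False):
        rr=np.arange(4,15,.1); x=(u+rr*np.cos(a)).astype(np.float32); y=(v+rr*np.sin(a)).astype(np.float32)
        s=cv2.remap(g0.astype(np.float32),x[None],y[None],1)[0]
        k=np.argmin(s); pts.append((x[k],y[k]))
    (c,ax,an)=cv2.fitEllipse(np.array(pts,np.float32)); print(n,c,ax,an,atz(n,*c,.02))
print(ring)
```

```text
[ 0.54238146 -0.27053462  0.02      ] [ 0.53846963 -0.26951145  0.02      ]
top (356.8243408203125, 196.89175415039062) (18.589811325073242, 19.058923721313477) 146.48989868164062 [ 0.54174974 -0.26969911  0.02      ]
scene (162.64889526367188, 219.66458129882812) (16.485424041748047, 22.652267456054688) 21.842634201049805 [ 0.54531887 -0.26575148  0.02      ]
[ 0.5405 -0.2686  0.    ]
```

Run:
```python
from carry import *
i=cv2.imread("pics/scene0.png"); g0=cv2.cvtColor(i,cv2.COLOR_BGR2GRAY).astype(np.float32)
c=(163.3,217.3)
for it in range(4):
    X=atz("scene",*c,.02); pts=[]
    for a in np.linspace(0,2*np.pi,120,endpoint=False):
        rr=np.arange(.018,.031,.0003); w=X+np.c_[rr*np.cos(a),rr*np.sin(a),0*rr]; uv=proj("scene",w).astype(np.float32)
        s=cv2.remap(g0,uv[:,0][None],uv[:,1][None],1)[0]; pts.append((w[np.argmin(s)]))
    pts=np.array(pts); A=np.c_[2*pts[:,:2],np.ones(len(pts))]; q=np.linalg.lstsq(A,(pts[:,:2]**2).sum(1),rcond=None)[0]
    print(q[:2],np.sqrt(q[2]+q[0]**2+q[1]**2)); c=proj("scene",[[q[0],q[1],.02]])[0]; print(c)
cv2.imwrite("pics/o.png",cv2.resize(i[195:240,135:195],None,fx=10,fy=10,interpolation=2))
```

```text
[ 0.5376869  -0.26948456] 0.024206077769023112
[163.180238   217.13212208]
[ 0.53770322 -0.26946689] 0.02419403302965854
[163.18208496 217.13886726]
[ 0.53770094 -0.26948959] 0.024199046456439558
[163.17561173 217.13509325]
[ 0.53771119 -0.26945836] 0.02418691801776258
[163.18295744 217.14214714]
```

View pics/o.png

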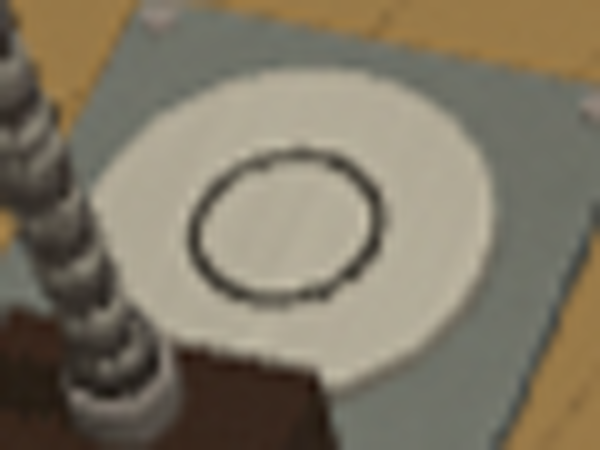

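```bash
sed -i 's/\.5405,-\.2686/.5397,-.2696/' carry.py
python3 - <<'E'
from carry import *
g[2]=.197
plan(g,R1,8)
E
```

```text
t 8.9 N 8 row: [-0.0003 -0.0003 -0.0011] [ 0.0007  0.0066 -0.0061]  total [-0.002 -0.003 -0.009] [ 0.0058  0.0528 -0.0491]
   4 [ 0.519 -0.263  0.199]
   8 [ 0.553 -0.277  0.197]
```

Call:
{"fn": "arm_command", "kwargs": {
  "series": "0 0 -0.001 0.0007 0.003 -0.003 0.02;0 0 -0.001 0.0007 0.0065 -0.006 0.02;0 0 -0.001 0.0007 0.0065 -0.006 0.02;0 0 -0.001 0.0007 0.0065 -0.006 0.02;0 0 -0.001 0.0007 0.0065 -0.006 0.02;0 0 -0.001 0.0007 0.0065 -0.006 0.02;0 0 -0.001 0.0007 0.0065 -0.006 0.02;0 0 -0.001 0.0007 0.0065 -0.006 0.02;0 0 -0.001 0 0.003 -0.003 0.02;0 0 0 0 0 0 0.02;0 0 0 0 0 0 0.02"
}}

```text
time: 10.0
tool_pos: [0.5588, -0.2777, 0.1957]
ee_rot: [-2.345, -0.003, 1.109]
wrist_force: [-0.0, 0.2, -5.1]
width: 0.0387
```

```bash
cat > ov.py <<'E'
from mv import *
def overlay(post,zf,tag,snap=True):
    for n,(x0,y0,x1,y1,k) in {"scene":(110,90,260,250,3.7),"top":(310,140,430,250,5)}.items():
        i=robot.snapshot(n); cv2.imwrite(f"pics/{tag}_{n}_raw.png",i)
        i=cv2.resize(i[y0:y1,x0:x1],None,fx=k,fy=k,interpolation=2); t=np.linspace(0,2*np.pi,40)
        cv2.imwrite(f"pics/{tag}_{n}_c.png",i)
        for z,r in((0,.02),(.008,.02),(.182,.02),(.148,.02),(.196,.004)):
            w=np.array([*post,0])+np.c_[r*np.cos(t),r*np.sin(t),0*t+zf+z]
            cv2.polylines(i,[((proj(n,w)-[x0,y0]+.5)*k).round().astype(int)],True,(255,0,0),1)
        cv2.imwrite(f"pics/{tag}_{n}.png",i)
E
python3 - <<'E'
from ov import *
from carry import *
print(o["wrist_force"],o["width"],o["joint_positions"].round(3),o["qvel"].round(2),o["ee_rot"])
g[2]=.197;plan(g,R1,1)
y=R[:,1]; h=y[:2]/np.linalg.norm(y[:2]); post=p[:2]-.015*h; print(post,p[2]-.1579)
overlay(post,p[2]-.1579,"q")
E
```

```text
[-0.00703512  0.16131588 -5.0913105 ] 0.03869666395667392 [-0.613 -0.261  1.911  0.162  0.729 -1.799] [ 0.    0.01 -0.01  0.   -0.   -0.  ] [-2.34536954 -0.00331356  1.10906144]
t 10.0 N 1 row: [-0.0036 -0.0016  0.0031] [-0.002  -0.0049  0.0031]  total [-0.004 -0.002  0.003] [-0.002  -0.0049  0.0031]
   1 [ 0.553 -0.277  0.197]
[ 0.54530761 -0.27102656] 0.03781888545461895
```

View pics/q_scene.png

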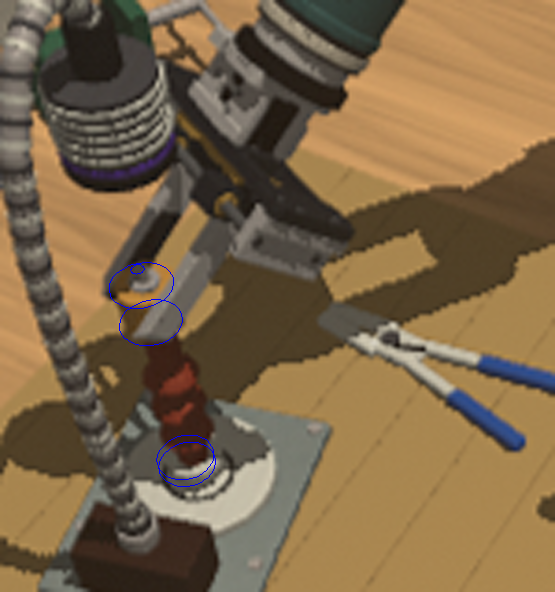

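View pics/q_top.png

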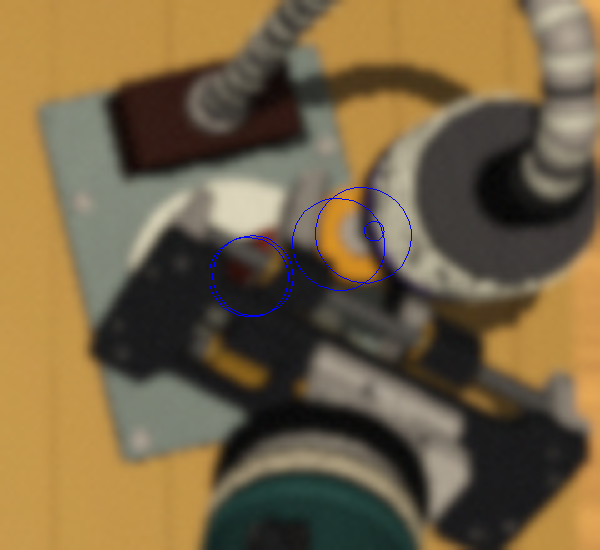

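Run:
```python
import cv2
i=cv2.imread("pics/q_scene_raw.png")
cv2.imwrite("pics/r.png",cv2.resize(i[160:240,125:205],None,fx=7.5,fy=7.5,interpolation=2))
```

```text
(no output)
```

View pics/r.png

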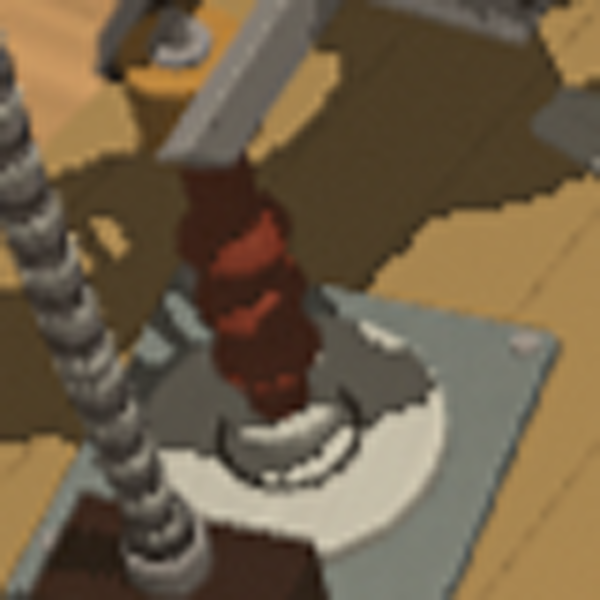

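Run:
```python
from ov import *
from carry import *
c=((290+.5)/7.5-.5+125,(424+.5)/7.5-.5+160)
for z in(.034,.038): print(z,atz("scene",*c,z))
print(p,o["time"],"ring scene .5377,-.2695")
R1=R
plan([p[0]-.006,p[1]+.0,p[2]-.004],R,1)
i=robot.snapshot("scene")
j=cv2.resize(i[80:240,100:240],None,fx=3.7,fy=3.7,interpolation=2)
for s in(-.0193,.0193):
    for yy in (0,-.02,-.04):
        for zz in (-.008,.008):
            u=(proj("scene",[p+R@[s,yy,zz]])[0]-[100,80]+.5)*3.7; cv2.circle(j,tuple(u.round().astype(int)),2,(0,0,255),-1)
cv2.imwrite("pics/s.png",j)
```

```text
0.034 [ 0.54262514 -0.26321457  0.034     ]
0.038 [ 0.54487202 -0.26087528  0.038     ]
[ 0.55857768 -0.27761031  0.19583547] 10.1 ring scene .5377,-.2695
t 10.1 N 1 row: [ 0.  0. -0.] [-0.0027 -0.0009  0.0066]  total [-0. -0. -0.] [-0.0027 -0.0009  0.0066]
   1 [ 0.553 -0.278  0.192]
```

View pics/s.png

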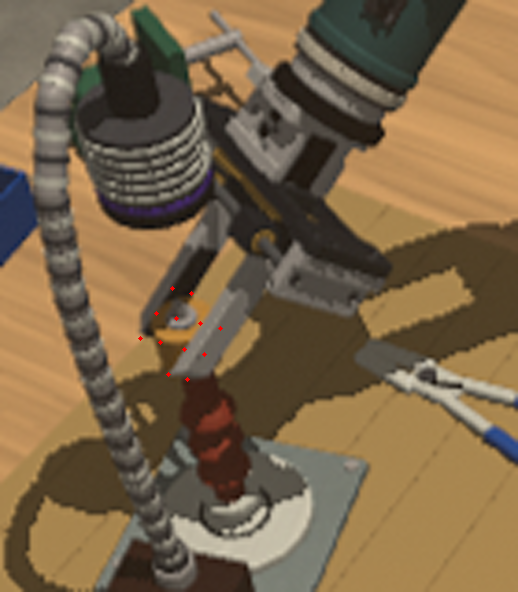

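Run:
```python
from ov import *
from carry import *
i=cv2.imread("pics/q_scene_raw.png"); x0,y0,k=130,155,10
j=cv2.resize(i[y0:y0+60,x0:x0+70],None,fx=k,fy=k,interpolation=2)
cv2.imwrite("pics/t1.png",j)
i=cv2.imread("pics/q_scene_raw.png"); x0,y0,k=145,200,12
j=cv2.resize(i[y0:y0+40,x0:x0+40],None,fx=k,fy=k,interpolation=2)
cv2.imwrite("pics/t2.png",j)
```

```text
(no output)
```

View pics/t1.png

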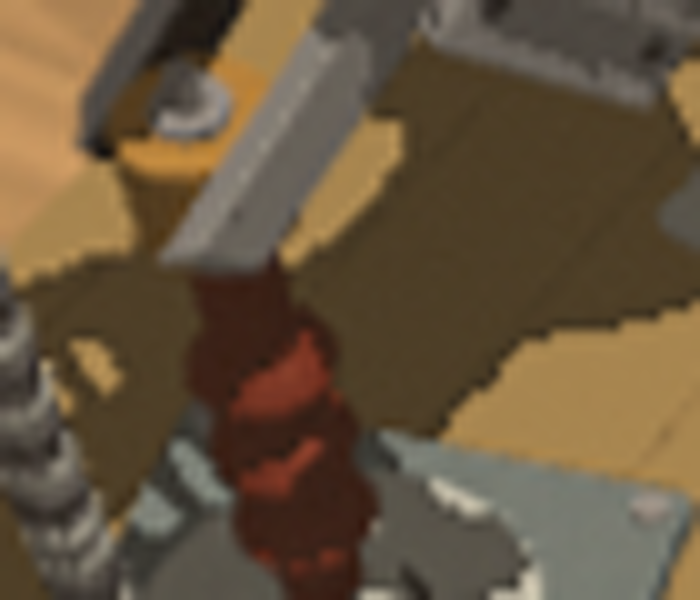

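View pics/t2.png

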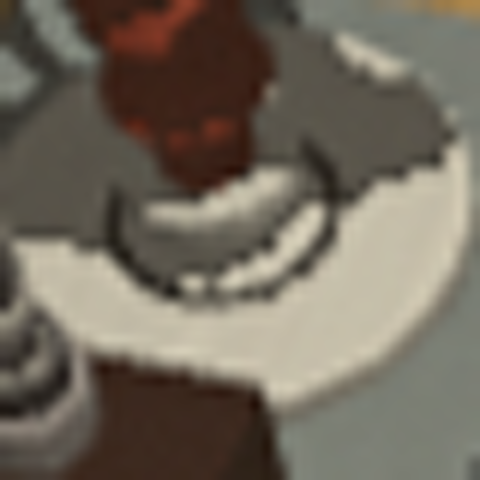

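```bash
cat > ov2.py <<'E'
from mv import *
def draw(raw,n,head,tilt_a,tilt_b,psi,out,box,k,col=(255,0,0)):
    """head: xyz of head centre(165). tilt_a: foot displacement (m per .165) along back dir (-psi), tilt_b along jaw az psi+90"""
    x0,y0,x1,y1=box; i=cv2.resize(raw[y0:y1,x0:x1],None,fx=k,fy=k,interpolation=2)
    fwd=np.array([np.cos(psi),np.sin(psi),0]); jx=np.array([-np.sin(psi),np.cos(psi),0])
    d=np.array([0,0,-.165])-fwd*tilt_a+jx*tilt_b; d/=np.linalg.norm(d)
    e1=np.cross(d,[1,0,0]); e1/=np.linalg.norm(e1); e2=np.cross(d,e1); t=np.linspace(0,2*np.pi,48)
    for z,r in((0,.02),(.008,.02),(.034,.011),(.034,.019),(.102,.019),(.148,.02),(.182,.02),(.196,.004)):
        w=np.array(head)+d*(.165-z)+r*(np.outer(np.cos(t),e1)+np.outer(np.sin(t),e2))
        cv2.polylines(i,[((proj(n,w)-[x0,y0]+.5)*k).round().astype(int)],True,col,1)
    cv2.imwrite(out,i)
E
python3 - <<'E'
from ov2 import *
raw=cv2.imread("pics/q_scene_raw.png")
p=np.array([.55858,-.27761,.1958]); 
R=Ro.from_euler("xyz",[-2.34537,-.0033,1.10906]).as_matrix(); psi=1.10906-np.pi/2
h=R[:2,1]/np.linalg.norm(R[:2,1]); post=p[:2]-.015*h
H=[*post,p[2]-.1579+.165]
draw(raw,"scene",H,0,0,psi,"pics/u1.png",(125,150,205,240),6.6)
draw(raw,"scene",H,.004,.009,psi,"pics/u2.png",(125,150,205,240),6.6)
E
```

```text
(no output)
```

View pics/u1.png

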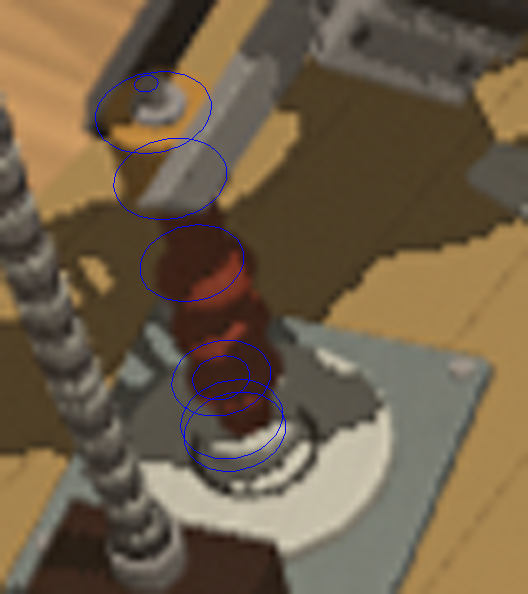

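View pics/u2.png

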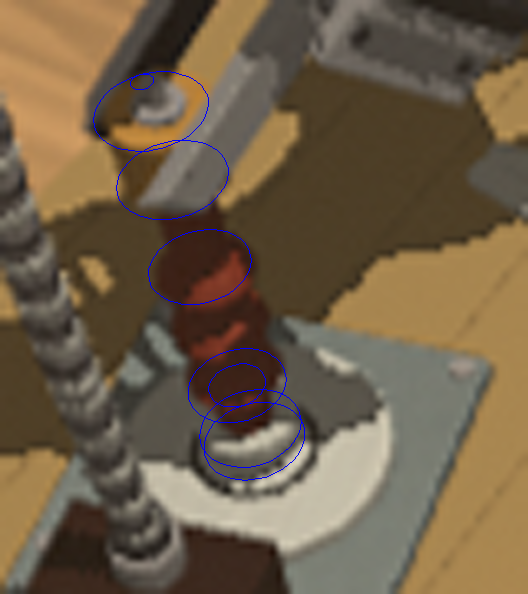

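```bash
cat > red.py <<'E'
from mv import *
def mid(raw,box):
    x0,y0,x1,y1=box; c=raw[y0:y1,x0:x1].astype(float); b,g,r=c[...,0],c[...,1],c[...,2]
    m=((r>1.8*g)&(r>1.5*b)&(r>35)).astype(np.uint8)
    n,l,s,_=cv2.connectedComponentsWithStats(m,connectivity=8); k=1+np.argmax(s[1:,4]); ys,xs=np.where(l==k)
    P=np.c_[xs+x0,ys+y0].astype(float); c0=P.mean(0); u,sv,vt=np.linalg.svd(P-c0,full_matrices=False); d=vt[0]*np.sign(vt[0][1])
    return c0,d,P[:,1].min(),P[:,1].max(),len(P)
def ang(d): return np.degrees(np.arctan2(d[0],d[1]))
def vert(c0,z=.07):
    X=atz("scene",*c0,z); a=proj("scene",[X+[0,0,.05],X-[0,0,.05]]); return ang(a[1]-a[0])
if __name__=="__main__":
    for f,box in(("scene0",(245,200,272,262)),("m_scene0",(165,150,200,200)),("q_scene_raw",(140,175,180,222))):
        c0,d,a,b,n=mid(cv2.imread(f"pics/{f}.png"),box); print(f,c0.round(1),a,b,n,"angle",ang(d).round(2),"vertical",vert(c0).round(2),vert(c0,.11).round(2))
E
python3 red.py
```

```text
scene0 [262.9 239.5] 225.0 253.0 192 angle -7.89 vertical -2.73 -2.73
m_scene0 [184.3 176.5] 172.0 180.0 60 angle -50.93 vertical 9.43 9.43
q_scene_raw [157.4 195.6] 187.0 205.0 132 angle -0.43 vertical 13.99 13.99
```

Run:
```python
import cv2
i=cv2.imread("pics/q_scene_raw.png")
print(i[188:216:3,150:172:2].tolist()[0]); print(i[200,148:172].tolist()); print(i[185,148:172].tolist())
i=cv2.imread("pics/scene0.png"); print(i[240,252:272].tolist())
```

```text
[[25, 38, 62], [22, 33, 58], [22, 32, 59], [23, 33, 58], [22, 32, 55], [31, 45, 105], [22, 32, 56], [39, 61, 76], [39, 63, 77], [39, 62, 77], [39, 62, 77]]
[[121, 131, 127], [107, 117, 113], [60, 67, 71], [25, 35, 57], [20, 30, 59], [23, 34, 60], [24, 34, 61], [23, 33, 59], [23, 33, 58], [21, 31, 55], [23, 33, 55], [33, 50, 107], [43, 63, 137], [33, 49, 106], [26, 36, 67], [23, 32, 58], [20, 31, 57], [41, 49, 58], [53, 59, 60], [52, 58, 59], [49, 54, 55], [74, 81, 80], [112, 122, 119], [118, 127, 124]]
[[40, 64, 79], [33, 50, 70], [23, 33, 59], [23, 33, 59], [23, 34, 60], [22, 32, 59], [21, 33, 58], [22, 33, 58], [20, 31, 56], [21, 32, 56], [22, 30, 55], [29, 46, 65], [28, 46, 64], [38, 61, 77], [37, 62, 77], [38, 62, 77], [39, 62, 77], [39, 62, 77], [39, 62, 77], [39, 62, 77], [38, 61, 76], [39, 62, 77], [39, 62, 77], [40, 62, 78]]
[[74, 125, 157], [51, 86, 116], [25, 41, 66], [18, 31, 55], [20, 33, 58], [19, 33, 58], [20, 34, 58], [22, 34, 57], [18, 31, 54], [21, 32, 54], [17, 30, 50], [38, 56, 110], [32, 51, 106], [33, 51, 115], [30, 48, 110], [26, 43, 105], [49, 83, 121], [69, 118, 150], [70, 121, 153], [71, 121, 153]]
```

```bash
sed -i 's/(r>1.8\*g)&(r>1.5\*b)&(r>35)/(r>1.5*g)\&(r>40)/' red.py; python3 red.py
cat >> red.py <<'E'
def rows(raw,box):
    x0,y0,x1,y1=box; c=raw[y0:y1,x0:x1].astype(float); g,r=c[...,1],c[...,2]
    m=((r>1.5*g)&(r>40)).astype(np.uint8); n,l,s,_=cv2.connectedComponentsWithStats(m,connectivity=8); k=1+np.argmax(s[1:,4])
    for y in range(y1-y0):
        xs=np.where(l[y]==k)[0]
        if len(xs): print(y+y0,xs.min()+x0,xs.max()+x0,(xs.min()+xs.max())/2+x0)
E
python3 - <<'E'
from red import *
rows(cv2.imread("pics/q_scene_raw.png"),(140,175,180,222))
E
```

```text
scene0 [260.7 238.5] 224.0 254.0 370 angle -3.17 vertical -2.33 -2.33
m_scene0 [183.  181.6] 166.0 198.0 378 angle 11.79 vertical 9.75 9.75
q_scene_raw [157.8 197.9] 181.0 215.0 396 angle 16.07 vertical 14.02 14.02
181 157 157 157.0
182 156 157 156.5
183 149 158 153.5
184 150 158 154.0
185 150 158 154.0
186 150 160 155.0
187 151 161 156.0
188 150 162 156.0
189 149 163 156.0
190 149 163 156.0
191 149 162 155.5
192 149 162 155.5
193 149 162 155.5
194 150 163 156.5
195 151 164 157.5
196 152 164 158.0
197 152 165 158.5
198 151 165 158.0
199 151 164 157.5
200 151 164 157.5
201 152 164 158.0
202 152 165 158.5
203 153 166 159.5
204 154 166 160.0
205 154 166 160.0
206 154 166 160.0
207 154 166 160.0
208 154 165 159.5
209 155 165 160.0
210 155 165 160.0
211 156 165 160.5
212 158 165 161.5
213 159 165 162.0
214 159 164 161.5
215 161 162 161.5
```

Run:
```python
from red import *
for f,off in(("j_scene",(210,170)),("k_scene",(210,170)),("l_scene",(210,160))):
    i=cv2.imread(f"pics/{f}.png"); i=cv2.resize(i,(100,100),interpolation=cv2.INTER_AREA)
    c0,d,a,b,n=mid(i,(40,45,62,92)); c0=c0+off; print(f,c0.round(1),a+off[1],b+off[1],n,ang(d).round(2),vert(c0).round(2))
```

```text
j_scene [260.7 238.2] 224.0 254.0 369 -2.66 -2.33
k_scene [260.6 238.1] 224.0 254.0 377 -2.24 -2.31
l_scene [262.5 229.2] 215.0 245.0 396 -2.94 -2.57
```

Run:
```python
from mv import *
o,p,R=cur(); print(p,o["ee_rot"],o["time"])
R1=R@Ro.from_rotvec([-.04,0,0]).as_matrix()
# keep grasp point
G=p-.0188*R[:,1]; G1=G+[-.0056,.0014,-.005]; plan(G1+.0188*R1[:,1],R1,4)
```

```text
[ 0.55855696 -0.27762364  0.19601685] [-2.34601636 -0.00324197  1.10889453] 10.15
t 10.15 N 4 row: [-0.01 -0.    0.  ] [-0.0003 -0.0001  0.0017]  total [-0.04 -0.   -0.  ] [-0.0013 -0.0004  0.0068]
   4 [ 0.553 -0.276  0.192]
```

Call:
{"fn": "arm_command", "kwargs": {
  "series": "-0.01 0 0 -0.0003 0 0.0017 0.02;-0.01 0 0 -0.0003 0 0.0017 0.02;-0.01 0 0 -0.0003 0 0.0017 0.02;-0.01 0 0 -0.0003 0 0.0017 0.02;0 0 0 0 0 0 0.02;0 0 0 0 0 0 0.02;0 0 0 0 0 0 0.02"
}}

```text
time: 10.85
tool_pos: [0.5521, -0.2759, 0.1905]
ee_rot: [-2.389, -0.003, 1.109]
wrist_force: [1.0, 0.7, -5.2]
width: 0.0385
```

```bash
cat > chk.py <<'E'
from red import *
from ov2 import draw
import sys
tag=sys.argv[1]; i=robot.snapshot("scene"); o,p,R=cur(); cv2.imwrite(f"pics/{tag}_raw.png",i)
print(p,o["ee_rot"],o["wrist_force"].round(2),o["wrist_torque"].round(2),o["width"],o["time"])
c0,d,a,b,n=mid(i,(138,170,182,235)); print(c0.round(1),a,b,n,"ang",ang(d).round(2),vert(c0).round(2))
psi=o["ee_rot"][2]-np.pi/2; h=R[:2,1]/np.linalg.norm(R[:2,1]); post=p[:2]-.014*h; print("axis",post, "foot z",p[2]-.1579)
H=[*post,p[2]-.1579+.165]; draw(i,"scene",H,0,0,psi,f"pics/{tag}.png",(125,150,205,240),6.6)
E
python3 chk.py v1
```

```text
[ 0.55212447 -0.275957    0.19059481] [-2.38957763 -0.00307979  1.10852787] [ 1.01 -0.13 -3.72] [ 0.45  0.83 -0.02] 0.038441008371328265 10.9
[158.9 198.4] 183.0 216.0 398 ang 12.99 13.87
axis [ 0.53957593 -0.26974941] foot z 0.03269481444334521
```

View pics/v1.png

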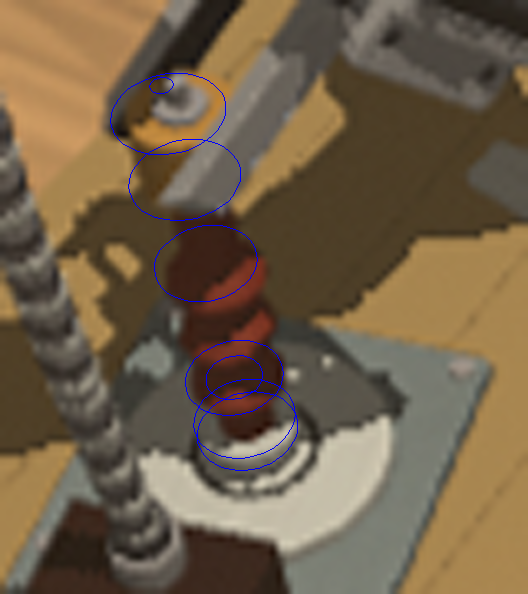

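Run:
```python
from mv import *
o,p,R=cur(); plan(p+[0,0,-.008],R,4)
```

```text
t 10.9 N 4 row: [ 0. -0. -0.] [-0.      0.0014  0.0015]  total [-0. -0. -0.] [-0.      0.0055  0.0058]
   4 [ 0.552 -0.276  0.183]
```

Call:
{"fn": "arm_command", "kwargs": {
  "series": "0 0 0 0 0.0014 0.0014 0.02;0 0 0 0 0.0014 0.0014 0.02;0 0 0 0 0.0014 0.0014 0.02;0 0 0 0 0.0014 0.0014 0.02;0 0 0 0 0 0 0.02;0 0 0 0 0 0 0.02"
}}

```text
time: 11.5
tool_pos: [0.5528, -0.2762, 0.1822]
ee_rot: [-2.39, -0.003, 1.109]
wrist_force: [0.3, -0.2, -3.8]
width: 0.0384
```

```bash
python3 chk.py v2
python3 - <<'E'
import cv2
i=cv2.imread("pics/v2_raw.png"); cv2.imwrite("pics/v2z.png",cv2.resize(i[195:240,140:195],None,fx=12,fy=12,interpolation=2))
E
```

```text
[ 0.55276728 -0.27619239  0.18209827] [-2.38953168 -0.00302437  1.10876592] [-0.78  0.52 -5.85] [0.39 0.84 0.02] 0.0387095029805623 11.55
[159.2 200.6] 184.0 218.0 393 ang 12.22 13.91
axis [ 0.54021758 -0.26998714] foot z 0.0241982724176851
```

View pics/v2.png

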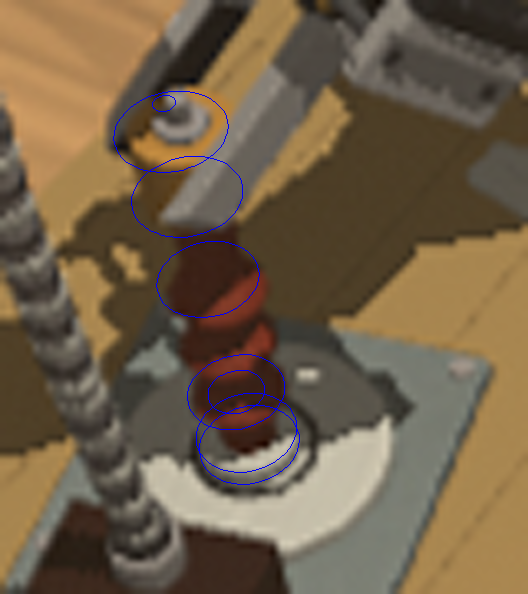

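View pics/v2z.png

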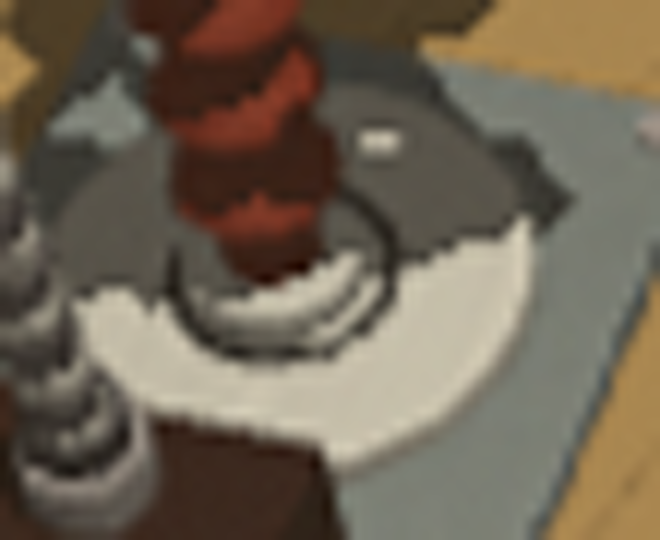

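Run:
```python
from mv import *
o,p,R=cur(); print(p); plan(p+[-.001,-.002,-.003],R,3)
```

```text
[ 0.55276728 -0.27619239  0.18209827]
t 11.55 N 3 row: [0. 0. 0.] [-0.0007  0.0007  0.0007]  total [0. 0. 0.] [-0.0022  0.002   0.0022]
   3 [ 0.552 -0.278  0.179]
```

Call:
{"fn": "arm_command", "kwargs": {
  "series": "0 0 0 -0.0007 0.0007 0.0007 0.02;0 0 0 -0.0007 0.0007 0.0007 0.02;0 0 0 -0.0007 0.0007 0.0007 0.02;0 0 0 0 0 0 0.02;0 0 0 0 0 0 0.02;0 0 0 0 0 0 0.02"
}}

```text
time: 12.15
tool_pos: [0.552, -0.2785, 0.1794]
ee_rot: [-2.39, -0.003, 1.109]
wrist_force: [-0.2, -0.0, -5.4]
width: 0.0385
```

```bash
python3 chk.py v3
python3 - <<'E'
import cv2
i=cv2.imread("pics/v3_raw.png"); cv2.imwrite("pics/v3z.png",cv2.resize(i[195:240,140:195],None,fx=12,fy=12,interpolation=2))
E
```

```text
[ 0.55199278 -0.27850021  0.17939285] [-2.39038695 -0.00288007  1.10858346] [-0.23  0.71 -3.82] [0.37 0.8  0.02] 0.03825130657492334 12.2
[158.8 200.9] 185.0 218.0 389 ang 12.19 13.98
axis [ 0.53944508 -0.27229092] foot z 0.021492851453628004
```

View pics/v3z.png

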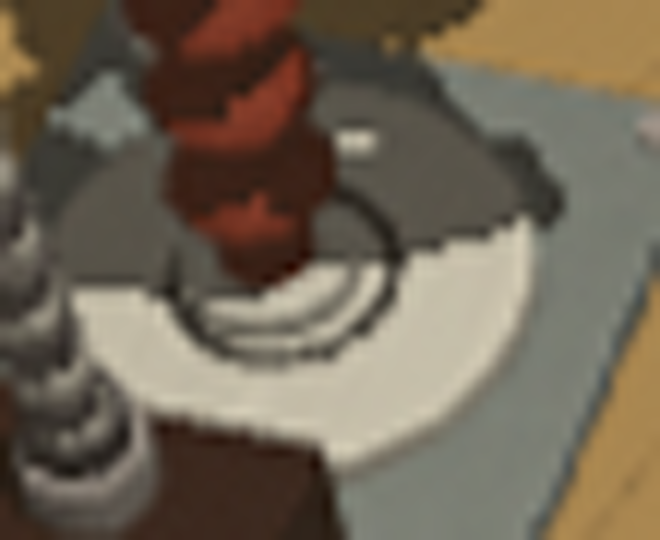

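Run:
```python
from mv import *
o,p,R=cur(); print(p); plan(p+[-.002,.0005,-.0015],R,3)
```

```text
[ 0.55199278 -0.27850021  0.17939285]
t 12.2 N 3 row: [ 0.  0. -0.] [-0.0001 -0.0001  0.0008]  total [-0.  0. -0.] [-0.0004 -0.0004  0.0025]
   3 [ 0.55  -0.278  0.178]
```

Call:
{"fn": "arm_command", "kwargs": {
  "series": "0 0 0 -0.0001 -0.0001 0.0008 0.02;0 0 0 -0.0001 -0.0001 0.0008 0.02;0 0 0 -0.0001 -0.0001 0.0008 0.02;0 0 0 0 0 0 0.02;0 0 0 0 0 0 0.02;0 0 0 0 0 0 0.02"
}}

```text
time: 12.8
tool_pos: [0.5507, -0.2781, 0.1794]
ee_rot: [-2.393, -0.003, 1.108]
wrist_force: [-0.6, -0.3, -3.6]
width: 0.0385
```

```bash
python3 chk.py v4
python3 - <<'E'
import cv2
i=cv2.imread("pics/v4_raw.png"); cv2.imwrite("pics/v4z.png",cv2.resize(i[195:240,140:195],None,fx=12,fy=12,interpolation=2))
E
```

```text
[ 0.55076141 -0.27813349  0.17942317] [-2.39349889 -0.00298247  1.10850296] [ 0.3   0.07 -4.13] [0.36 0.72 0.03] 0.03848255492030097 12.85
[159.1 200.6] 184.0 218.0 391 ang 11.51 13.92
axis [ 0.53821372 -0.27192417] foot z 0.021523174252532723
```

View pics/v4z.png

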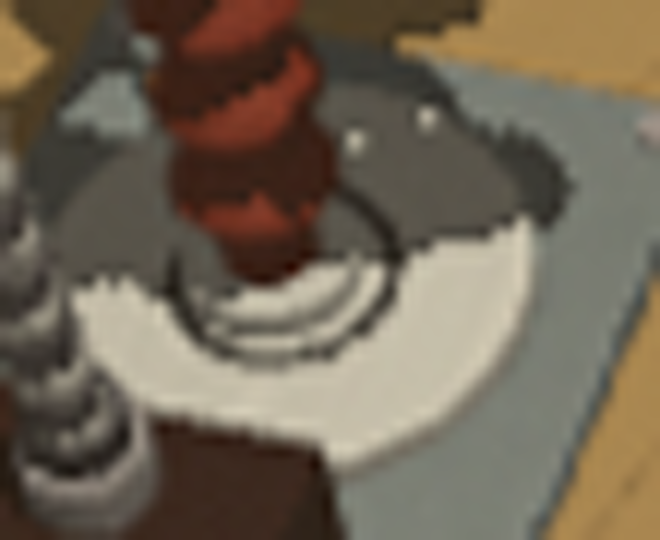

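Run:
```python
from ov2 import *
raw=cv2.imread("pics/v4_raw.png")
psi=1.1085-np.pi/2
draw(raw,"scene",[.5372,-.2700,.1855],0,0,psi,"pics/w1.png",(125,150,205,240),6.6)
draw(raw,"scene",[.5372,-.2700,.1855],-.005,0,psi,"pics/w2.png",(125,150,205,240),6.6)
a=cv2.imread("pics/w1.png");b=cv2.imread("pics/w2.png");cv2.imwrite("pics/w.png",cv2.resize(np.hstack([a[:,:400],b[:,:400]]),None,fx=1,fy=1))
```

```text
(no output)
```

View pics/w.png

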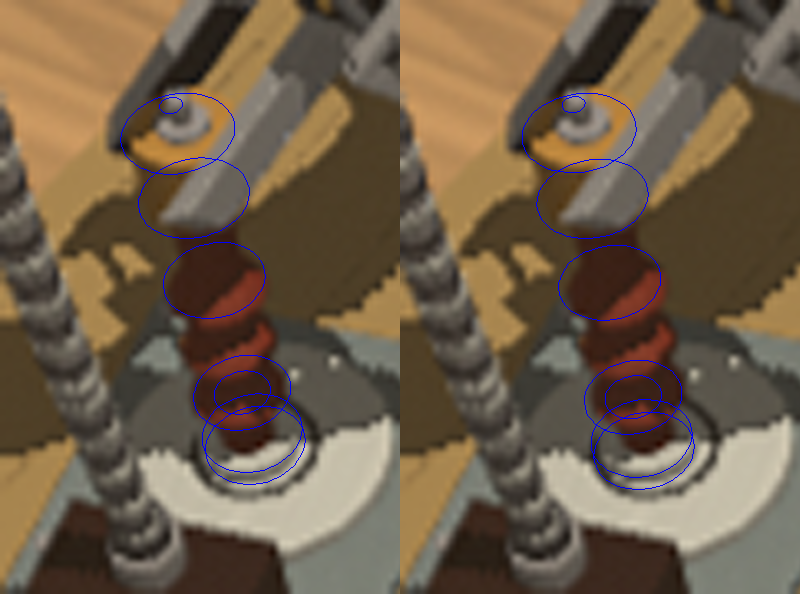

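Run:
```python
from mv import *
o,p,R=cur(); print(p)
R1=R@Ro.from_rotvec([.012,0,0]).as_matrix(); G=p-.0188*R[:,1]; plan(G+[0,0,-.002]+.0188*R1[:,1],R1,3)
```

```text
[ 0.55076141 -0.27813349  0.17942317]
t 12.85 N 3 row: [0.004 0.    0.   ] [-0.      0.0005  0.0006]  total [0.012 0.    0.   ] [-0.      0.0014  0.0017]
   3 [ 0.551 -0.278  0.177]
```

Call:
{"fn": "arm_command", "kwargs": {
  "series": "0.004 0 0 0 0.0005 0.0006 0.02;0.004 0 0 0 0.0005 0.0006 0.02;0.004 0 0 0 0.0005 0.0006 0.02;0 0 0 0 0 0 0.02;0 0 0 0 0 0 0.02"
}}

```text
time: 13.35
tool_pos: [0.5517, -0.2787, 0.1791]
ee_rot: [-2.385, -0.003, 1.108]
wrist_force: [0.9, -0.0, -3.4]
width: 0.0387
```

```bash
python3 chk.py v5
python3 - <<'E'
import cv2
i=cv2.imread("pics/v5_raw.png"); cv2.imwrite("pics/v5z.png",cv2.resize(i[195:240,140:195],None,fx=12,fy=12,interpolation=2))
E
```

```text
[ 0.5516954  -0.27863552  0.17913294] [-2.38459881 -0.00298417  1.10822465] [ 0.24  0.4  -2.93] [ 0.33  0.57 -0.03] 0.03810262840699672 13.4
[158.8 200.7] 185.0 218.0 384 ang 13.01 13.96
axis [ 0.53914913 -0.27242335] foot z 0.021232944320035085
```

View pics/v5z.png

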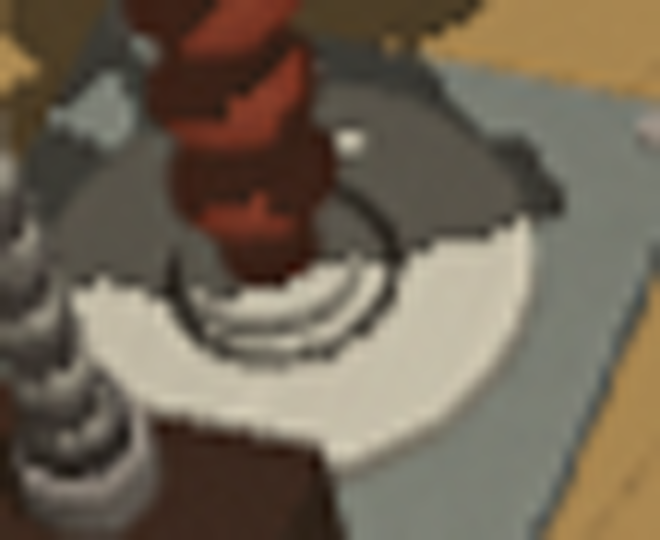

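Run:
```python
from mv import *
o,p,R=cur(); print(p)
plan(p+[-.0008,.0015,.001],R,2)
print(R.T@[0,0,-.001])
```

```text
[ 0.5516954  -0.27863552  0.17913294]
t 13.4 N 2 row: [-0. -0. -0.] [ 0.0005 -0.0008  0.0001]  total [-0.  0. -0.] [ 0.001  -0.0017  0.0002]
   2 [ 0.551 -0.277  0.18 ]
[-2.98416943e-06  6.86736308e-04  7.26900500e-04]
```

Call:
{"fn": "arm_command", "kwargs": {
  "series": "0 0 0 0.0005 -0.0008 0.0001 0.02;0 0 0 0.0005 -0.0008 0.0001 0.02;0 0 0 0 0 0 0.02;0 0 0 0 0.0006 0.0006 0.02;0 0 0 0 0.0006 0.0006 0.02;0 0 0 0 0.0006 0.0006 0.02;0 0 0 0 0 0 0.02"
}}

```text
time: 14.1
tool_pos: [0.5514, -0.2776, 0.1791]
ee_rot: [-2.387, -0.002, 1.108]
wrist_force: [0.4, 0.7, -2.3]
width: 0.0385
```

```bash
python3 chk.py v6
python3 - <<'E'
import cv2
i=cv2.imread("pics/v6_raw.png"); cv2.imwrite("pics/v6z.png",cv2.resize(i[195:240,140:195],None,fx=12,fy=12,interpolation=2))
E
```

```text
[ 0.55140622 -0.27763767  0.17903364] [-2.38745118e+00 -2.13277696e-03  1.10799603e+00] [ 0.25  0.16 -2.32] [0.36 0.59 0.03] 0.03823782225522511 14.15
[159.6 200.9] 185.0 217.0 386 ang 13.03 13.85
axis [ 0.53886645 -0.2714124 ] foot z 0.021133641436337613
```

View pics/v6z.png

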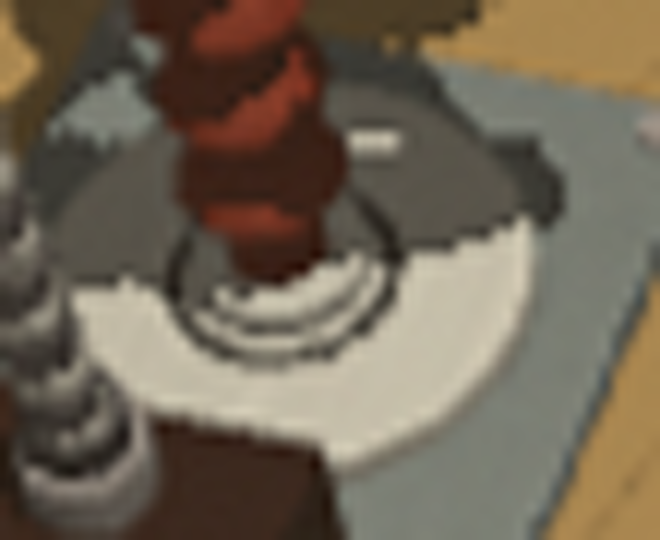

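Call:
{"fn": "arm_command", "kwargs": {
  "series": "0 0 0 0 0.0006 0.0006 0.02;0 0 0 0 0.0006 0.0006 0.02;0 0 0 0 0.0006 0.0006 0.02;0 0 0 0 0 0 0.02"
}}

```text
time: 14.55
tool_pos: [0.5525, -0.2782, 0.179]
ee_rot: [-2.392, -0.002, 1.108]
wrist_force: [-1.1, 0.2, -1.0]
width: 0.038
```

```bash
python3 chk.py v7
```

```text
[ 0.55255667 -0.27819148  0.17902208] [-2.39202574e+00 -2.07219511e-03  1.10785260e+00] [-0.71  0.13  0.41] [0.33 0.59 0.03] 0.038275406948535276 14.6
[159.4 200.9] 185.0 217.0 388 ang 13.52 13.89
axis [ 0.54001825 -0.27196348] foot z 0.02112208492535722
```

Call:
{"fn": "arm_command", "kwargs": {
  "series": "0 0 0 0 0 0 0.044;0 0 0 0 0 0 0.05;0 0 0 0 0 0 0.06;0 0 0 0 0 0 0.07;0 0 0 0 0 0 0.08"
}}

```text
time: 15.1
tool_pos: [0.5534, -0.2794, 0.1811]
ee_rot: [-2.397, -0.001, 1.107]
wrist_force: [-1.0, -0.5, -0.4]
width: 0.0705
```

```bash
python3 chk.py v8
python3 - <<'E'
import cv2
i=cv2.imread("pics/v8_raw.png"); cv2.imwrite("pics/v8z.png",cv2.resize(i[150:240,125:205],None,fx=6.6,fy=6.6,interpolation=2))
E
```

```text
[ 0.55340458 -0.27934853  0.18112106] [-2.39663379e+00 -8.45301043e-04  1.10707037e+00] [-1.14  0.01 -1.12] [ 0.12  0.3  -0.05] 0.07432839433158005 15.15
[159.7 202.4] 189.0 218.0 345 ang 15.21 13.9
axis [ 0.54087821 -0.27309632] foot z 0.023221057791210198
```

View pics/v8z.png

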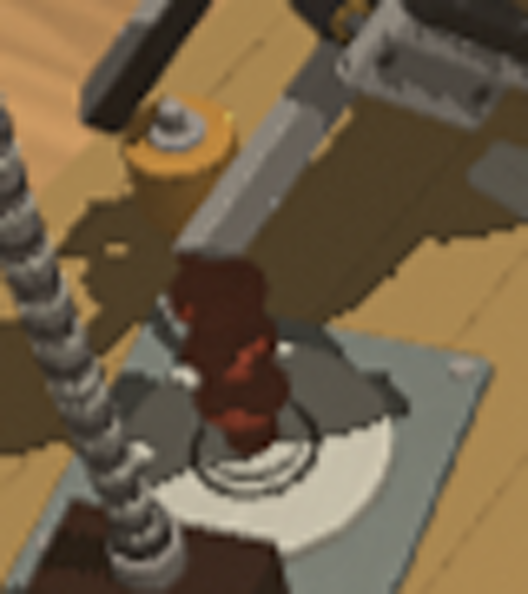

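Call:
{"fn": "arm_command", "kwargs": {
  "series": "0 0 0 0 0 0 0.094;0 0 0 0 0 0 0.094;0 0 0 0 -0.01 0 0.094;0 0 0 0 -0.02 0 0.094;0 0 0 0 -0.025 0 0.094;0 0 0 0 -0.025 0 0.094;0 0 0 0 -0.02 0 0.094;0 0 0 0 0 0 0.094"
}}

```text
time: 15.95
tool_pos: [0.4839, -0.2444, 0.2528]
ee_rot: [-2.397, -0.0, 1.107]
wrist_force: [0.1, -0.3, -0.3]
width: 0.094
```

```bash
python3 chk.py x1
python3 - <<'E'
from mv import *
print(cur()[0]["joint_positions"].round(3))
i=robot.snapshot("top"); cv2.imwrite("pics/x1t_raw.png",i)
cv2.imwrite("pics/x1t.png",cv2.resize(i[140:240,320:430],None,fx=5,fy=5,interpolation=2))
i=cv2.imread("pics/x1_raw.png"); cv2.imwrite("pics/x1z.png",cv2.resize(i[140:240,110:210],None,fx=6,fy=6,interpolation=2))
E
```

```text
[ 0.4840095  -0.24441496  0.25130396] [-2.39461445e+00 -6.48666175e-04  1.10737996e+00] [ 0.39  0.27 -0.15] [0.14 0.29 0.01] 0.09388301676355142 16.0
[159.4 201. ] 184.0 218.0 381 ang 13.98 13.88
axis [ 0.47148232 -0.23816439] foot z 0.09340395768473922
[-0.672 -0.533  2.003  0.201  0.869 -1.844]
```

View pics/x1z.png

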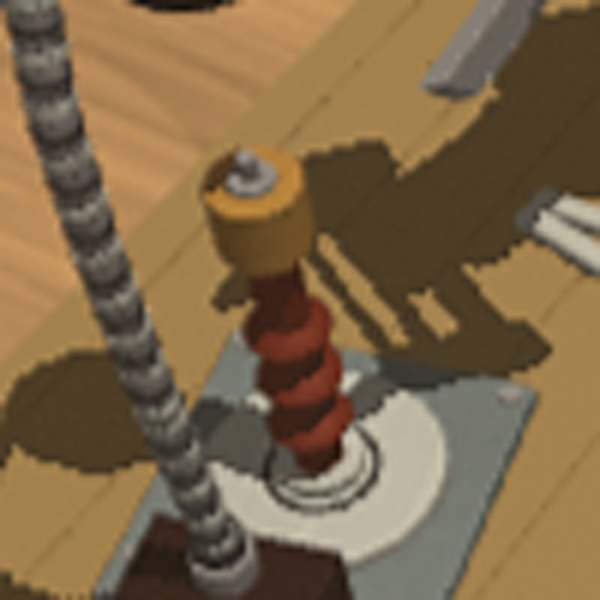

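View pics/x1t.png

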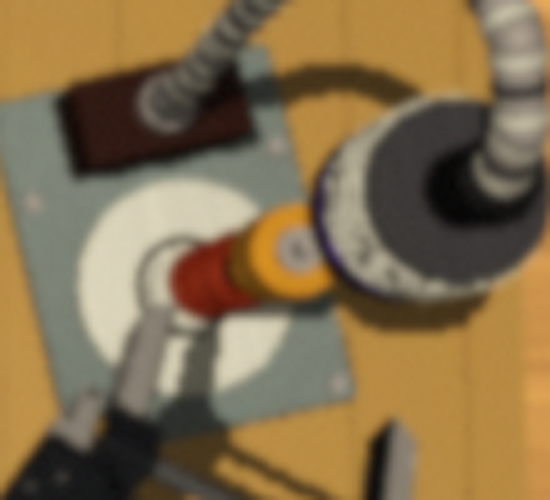

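```bash
cat > bx.py <<'E'
from mv import *
import fit2
from fit2 import pan,pose,qb
s0,y0=fit2.r
RB=Rt(qb[2],np.pi/6)
def at(ds,dy,n): return pose(qb,[pan(s0+ds,y0+dy,n)])[0]
def where():
    o,p,R=cur(); c,s=np.cos(qb[2]),np.sin(qb[2]); d=p-[qb[0],qb[1],0]; b=np.array([c*d[0]+s*d[1],-s*d[0]+c*d[1],d[2]])-[-.08,0,.035]
    return np.array([b[0]*.8660254+b[2]*.5-s0,b[1]-y0,-.5*b[0]+.8660254*b[2]])
E
python3 - <<'E'
from bx import *
print(RB[:,1], at(0,-.03,.12), qb)
plan(at(0,-.03,.13),RB)
E
```

```text
[ 0.4982975 -0.0412262 -0.8660254] [0.4906493  0.24778264 0.18234193] [ 0.55972403  0.29681993 -0.0825461 ]
t 16.05 N 12 row: [ 0.0245 -0.025  -0.0198] [ 0.0397 -0.0039  0.0119]  total [ 0.294 -0.3   -0.237] [ 0.4413 -0.1198  0.1922]
   4 [ 0.507 -0.081  0.226]
   8 [0.508 0.084 0.206]
   12 [0.486 0.248 0.191]
```

Call:
{"fn": "arm_command", "kwargs": {
  "series": "0.0245 -0.025 -0.02 0.038 -0.006 0.01 0.06;0.0245 -0.025 -0.02 0.038 -0.006 0.01 0.02;0.0245 -0.025 -0.02 0.038 -0.006 0.01 0;0.0245 -0.025 -0.02 0.038 -0.006 0.01 0;0.0245 -0.025 -0.02 0.038 -0.004 0.01 0;0.0245 -0.025 -0.02 0.038 -0.004 0.01 0"
}}

```text
time: 16.65
tool_pos: [0.5082, -0.0066, 0.2195]
ee_rot: [-2.226, 0.014, 1.292]
wrist_force: [0.3, 0.1, 0.2]
width: 0.0493
```

Run:
```python
from bx import *
o=cur()[0]; print(o["tool_pos"],o["joint_positions"].round(2)); plan(at(0,-.03,.13),RB)
```

```text
[ 0.5081885  -0.00662877  0.21948566] [-0.   -0.47  1.95 -0.21  1.04 -1.25]
t 16.65 N 6 row: [ 0.0216 -0.0259 -0.02  ] [ 0.041  -0.0032  0.0124]  total [ 0.129 -0.155 -0.12 ] [ 0.2392 -0.0358  0.0881]
   4 [0.499 0.164 0.199]
   6 [0.486 0.248 0.191]
```

Call:
{"fn": "arm_command", "kwargs": {
  "series": "0.022 -0.026 -0.02 0.038 -0.003 0.012 0;0.022 -0.026 -0.02 0.038 -0.003 0.012 0;0.022 -0.026 -0.02 0.038 -0.003 0.012 0;0.022 -0.026 -0.02 0.038 -0.003 0.012 0;0.022 -0.026 -0.02 0.03 -0.003 0.01 0;0.015 -0.018 -0.015 0.015 -0.002 0.006 0;0 0 0 0 0 0 0;0 0 0 0 0 0 0;0 0 0 0 0 0 0;0 0 0 0 0 0 0"
}}

```text
time: 17.65
tool_pos: [0.4842, 0.2098, 0.179]
ee_rot: [-2.074, 0.011, 1.496]
wrist_force: [-0.2, -0.3, -0.4]
width: 0.0004
```

Run:
```python
from bx import *
o=cur()[0]; print(o["tool_pos"],o["joint_positions"].round(2),where()); plan(at(0,-.03,.05),RB)
i=robot.snapshot("top"); cv2.imwrite("pics/y1t_raw.png",i)
cv2.imwrite("pics/y1t.png",cv2.resize(i[140:240,320:430],None,fx=5,fy=5,interpolation=2))
i=robot.snapshot("scene"); cv2.imwrite("pics/y1_raw.png",i); cv2.imwrite("pics/y1.png",cv2.resize(i[220:340,300:430],None,fx=5,fy=5,interpolation=2)); cv2.imwrite("pics/y1z.png",cv2.resize(i[140:240,110:210],None,fx=6,fy=6,interpolation=2))
```

```text
[0.4841687  0.20979014 0.17895056] [ 0.47 -0.26  1.83 -0.29  1.15 -0.96] [-0.00457605 -0.06839748  0.11872597]
t 17.65 N 2 row: [-0.0101  0.0058 -0.0028] [ 0.0193  0.0342 -0.003 ]  total [-0.02   0.012 -0.006] [ 0.0387  0.0684 -0.0064]
   2 [0.526 0.245 0.122]
```

View pics/y1t.png

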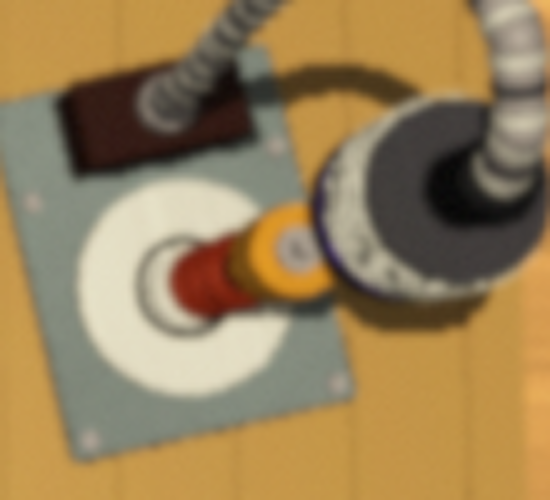

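View pics/y1.png

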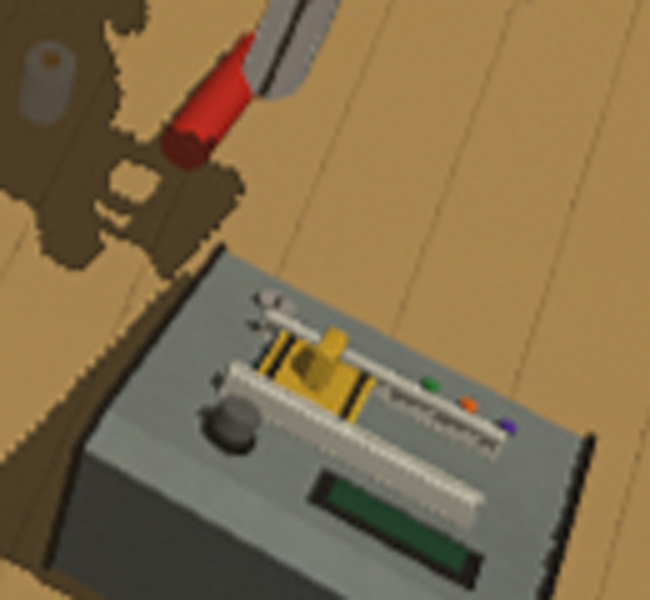

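Run:
```python
from ov2 import *
raw=cv2.imread("pics/y1t_raw.png"); draw(raw,"top",[.5417,-.2697,.185],0,0,0,"pics/z1.png",(330,160,410,230),7.5)
raw=cv2.imread("pics/y1_raw.png"); draw(raw,"scene",[.5377,-.2695,.185],0,0,0,"pics/z2.png",(125,150,205,240),6.6)
```

```text
(no output)
```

View pics/z1.png

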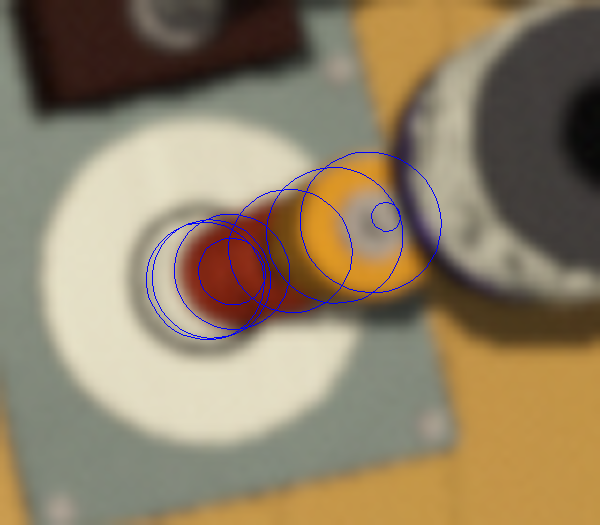

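View pics/z2.png

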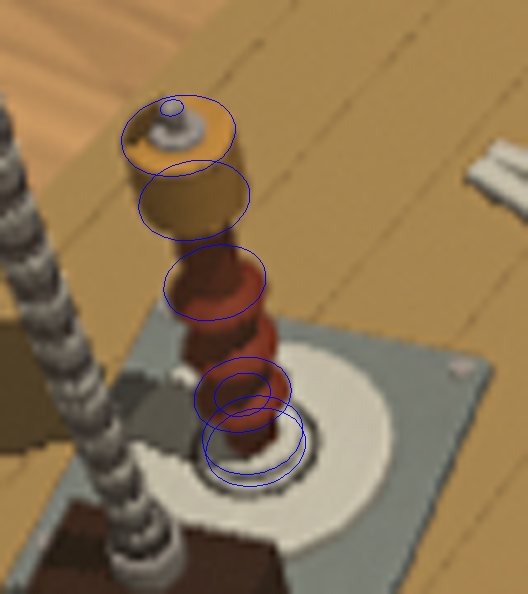

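Call:
{"fn": "arm_command", "kwargs": {
  "series": "-0.01 0.006 -0.003 0.0195 0.01 -0.0015 0;-0.01 0.006 -0.003 0.0195 0.01 -0.0015 0;0 0 0 0 0.016 -0.0015 0;0 0 0 0 0.016 -0.0015 0;0 0 0 0 0.016 0 0;0 0 0 0 0 0 0;0 0 0 0 0 0 0;0 0 0 0 0 0 0"
}}

```text
time: 18.55
tool_pos: [0.5304, 0.2429, 0.1266]
ee_rot: [-2.103, -0.006, 1.48]
wrist_force: [0.7, -0.6, -0.3]
width: 0.0004
```

```bash
cat > chkb.py <<'E'
from bx import *
import sys
tag=sys.argv[1]
raw={n:robot.snapshot(n) for n in("scene","top")}
o,p,R=cur(); print(p,o["wrist_force"].round(1),o["time"],o["qvel"].round(2),"panel",where().round(4),"rot err",Ro.from_matrix(R.T@RB).as_rotvec().round(3))
for n,(x0,y0_,x1,y1,k) in {"scene":(330,255,415,325,8),"top":(90,150,170,220,8)}.items():
    cv2.imwrite(f"pics/{tag}_{n}_raw.png",raw[n]); i=cv2.resize(raw[n][y0_:y1,x0:x1],None,fx=k,fy=k,interpolation=2)
    for a in(-.0125,.0125):
        for c in(-.008,.008):
            u=(proj(n,[p+R@[a,0,c]])[0]-[x0,y0_]+.5)*k; cv2.circle(i,tuple(u.round().astype(int)),2,(0,0,255),-1)
    cv2.imwrite(f"pics/{tag}_{n}.png",i)
E
python3 chkb.py A1
python3 - <<'E'
from bx import *
plan(at(0,-.03,.016),RB,4)
E
```

```text
[0.53057319 0.24326244 0.12717865] [-0.   0.1  1. ] 18.65 [ 0.  0. -0.  0. -0.  0.] panel [ 0.0072 -0.0312  0.0521] rot err [ 0.01  -0.01   0.002]
t 18.65 N 4 row: [ 0.0025 -0.0025  0.0004] [0.0003 0.009  0.0019]  total [ 0.01  -0.01   0.002] [0.0011 0.0361 0.0076]
   4 [0.542 0.243 0.092]
```

View pics/A1_scene.png

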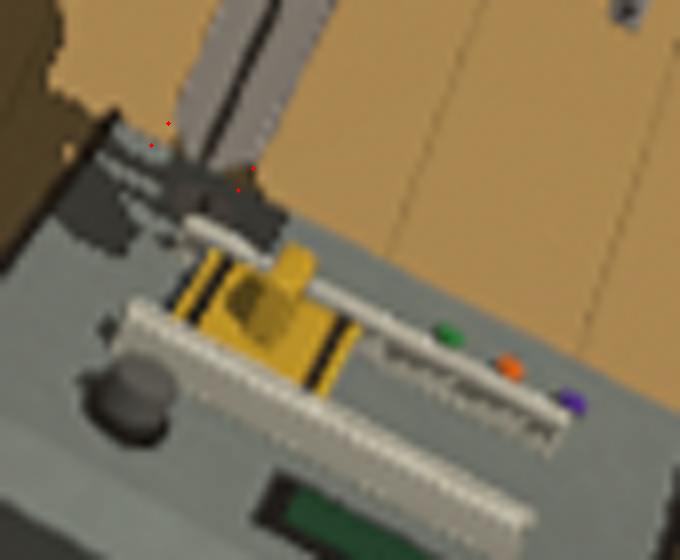

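View pics/A1_top.png

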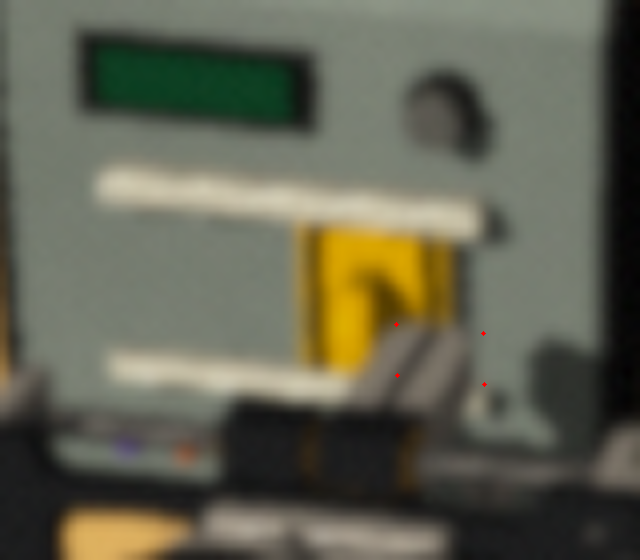

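Call:
{"fn": "arm_command", "kwargs": {
  "series": "0.0025 -0.0025 0 0 0.01 0.0019 0;0.0025 -0.0025 0 0 0.01 0.0019 0;0.0025 -0.0025 0 0 0.008 0.0019 0;0.0025 -0.0025 0 0 0.005 0.0015 0;0 0 0 0 0 0 0;0 0 0 0 0 0 0;0 0 0 0 0 0 0"
}}

```text
time: 19.35
tool_pos: [0.5418, 0.2427, 0.0928]
ee_rot: [-2.094, -0.002, 1.49]
wrist_force: [-0.5, -0.9, 0.1]
width: 0.0003
```

```bash
python3 chkb.py A2
```

```text
[0.54192284 0.24280133 0.09319664] [-0.  -0.2  0.3] 19.45 [ 0. -0. -0.  0.  0. -0.] panel [ 0.     -0.0307  0.017 ] rot err [0.    0.001 0.003]
```

View pics/A2_scene.png

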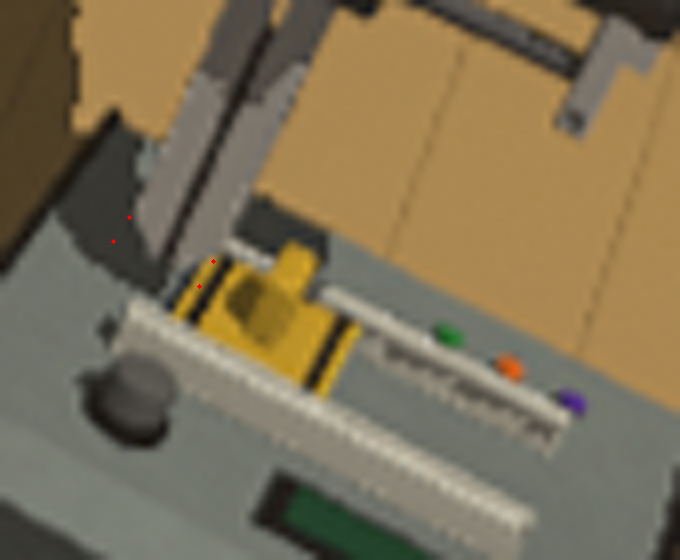

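View pics/A2_top.png

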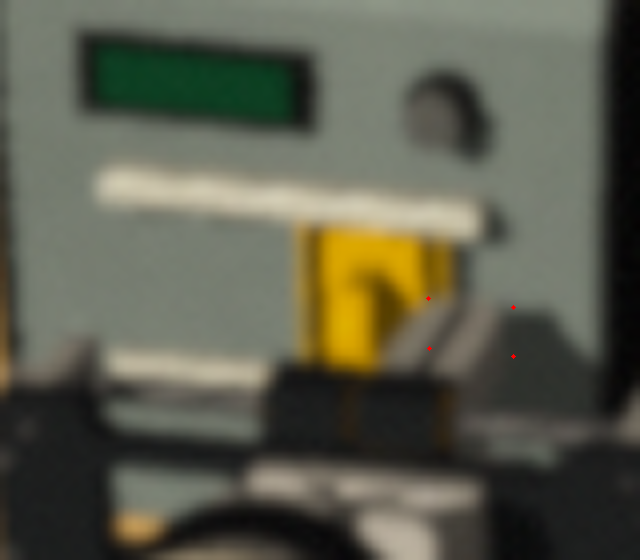

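Call:
{"fn": "arm_command", "kwargs": {
  "series": "0 0 0 0.008 0 0 0;0 0 0 0.008 0 0 0;0 0 0 0.008 0 0 0;0 0 0 0.008 0 0 0;0 0 0 0 0 0 0"
}}

```text
time: 19.95
tool_pos: [0.545, 0.2769, 0.094]
ee_rot: [-2.096, -0.001, 1.49]
wrist_force: [-0.2, -0.1, -0.2]
width: 0.0005
```

```bash
python3 chkb.py A3
```

```text
[0.54487369 0.2764256  0.09398111] [ 0.9 -0.2 -0.1] 20.05 [-0.01 -0.01  0.01  0.    0.   -0.  ] panel [0.0006 0.003  0.0176] rot err [0.001 0.001 0.001]
```

View pics/A3_scene.png

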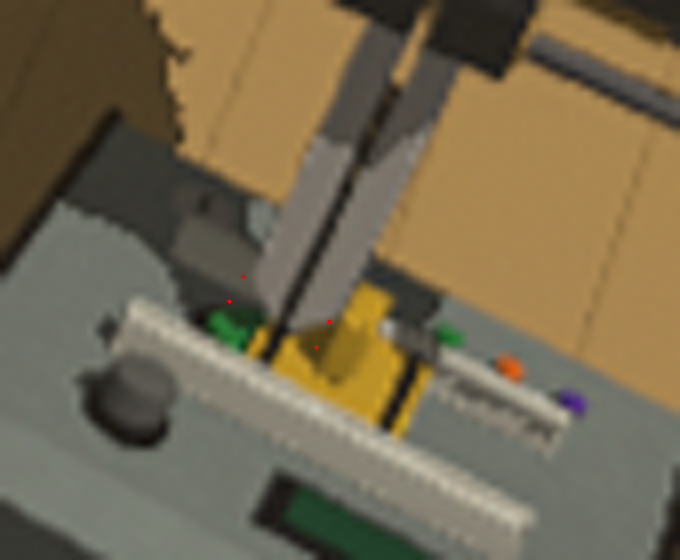

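Call:
{"fn": "arm_command", "kwargs": {
  "series": "0 0 0 0.008 0 0 0;0 0 0 0.008 0 0 0;0 0 0 0.008 0 0 0;0 0 0 0.003 0 0 0;0 0 0 0 0 0 0"
}}

```text
time: 20.55
tool_pos: [0.5472, 0.3045, 0.0939]
ee_rot: [-2.095, 0.001, 1.488]
wrist_force: [-1.3, -2.2, 1.2]
width: 0.0004
```

```bash
python3 chkb.py A4
```

```text
[0.54721977 0.30445597 0.09398089] [ 0.  -0.5 -0.6] 20.65 [-0.   -0.01  0.    0.01 -0.01 -0.  ] panel [0.0006 0.0311 0.0176] rot err [ 0.001 -0.    -0.   ]
```

View pics/A4_scene.png

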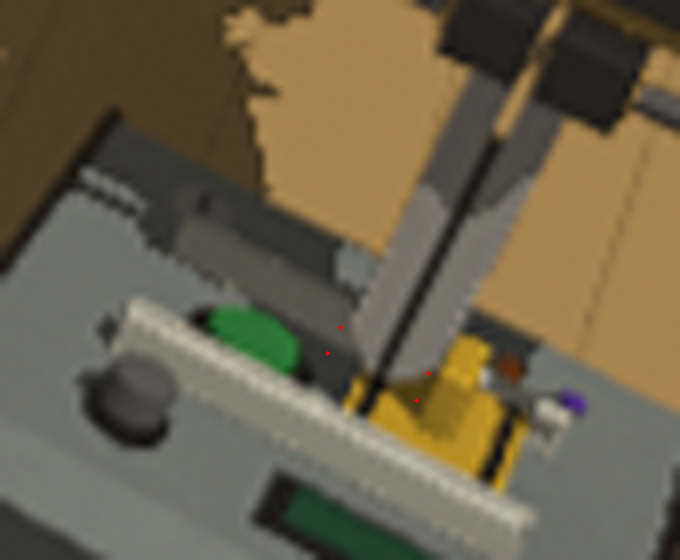

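Call:
{"fn": "arm_command", "kwargs": {
  "series": "0 0 0 0.003 0 0 0;0 0 0 0.002 0 0 0"
}}

```text
time: 20.85
tool_pos: [0.5472, 0.3045, 0.094]
ee_rot: [-2.094, 0.01, 1.484]
wrist_force: [-1.7, -6.0, 2.9]
width: 0.0004
```

```bash
python3 chkb.py A5
```

```text
[0.54714441 0.30456857 0.09398864] [-2.5 -7.1  3.1] 20.95 [-0. -0.  0.  0. -0. -0.] panel [0.0005 0.0313 0.0177] rot err [-0.     0.001 -0.011]
```

Call:
{"fn": "arm_command", "kwargs": {
  "series": "0 0 0 0.004 0 0 0;0 0 0 0 0 0 0"
}}

```text
time: 21.15
tool_pos: [0.5471, 0.3039, 0.0942]
ee_rot: [-2.093, 0.018, 1.479]
wrist_force: [-0.2, 0.1, -0.4]
width: 0.0006
```

```bash
python3 chkb.py A6
```

```text
[0.5471574  0.30428925 0.09417937] [-0.7 -3.4  0.8] 21.25 [-0.    0.    0.   -0.01  0.   -0.  ] panel [0.0007 0.031  0.0178] rot err [-0.001  0.001 -0.019]
```

View pics/A6_scene.png

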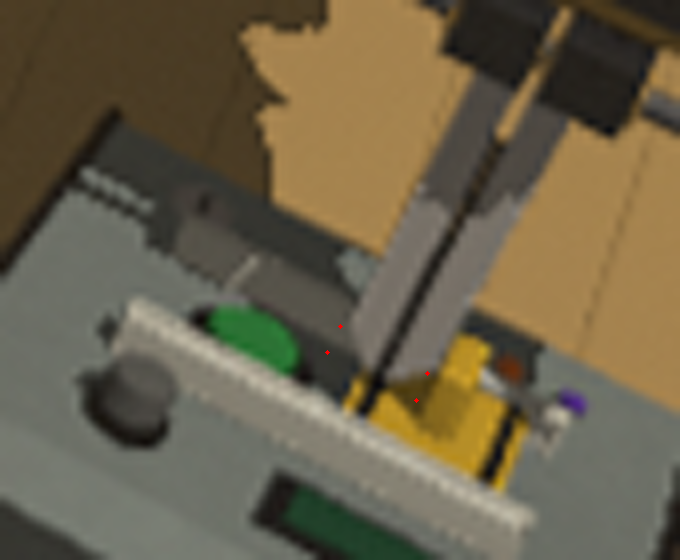

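Run:
```python
from bx import *
plan(at(0,-.001,.03),RB,5)
```

```text
t 21.25 N 5 row: [-0.0002  0.0003 -0.0039] [-0.0064 -0.0024  0.0001]  total [-0.001  0.001 -0.019] [-0.0322 -0.0116  0.0007]
   4 [0.54  0.279 0.102]
   5 [0.538 0.273 0.104]
```

Call:
{"fn": "arm_command", "kwargs": {
  "series": "0 0 -0.004 -0.0065 -0.003 0 0;0 0 -0.004 -0.0065 -0.003 0 0;0 0 -0.004 -0.0065 -0.003 0 0;0 0 -0.004 -0.0065 -0.002 0 0;0 0 -0.003 -0.0065 -0.001 0 0;0 0 0 0 0 0 0;0 0 0 0 0 0 0;0 0 0 0 0 0 0"
}}

```text
time: 22.05
tool_pos: [0.5377, 0.2714, 0.1067]
ee_rot: [-2.096, -0.006, 1.491]
wrist_force: [-0.4, -0.9, 0.8]
width: 0.0001
```

```bash
python3 chkb.py A7;python3 - <<'E'
from bx import *
plan(at(0,-.001,.009),RB,3)
E
```

```text
[0.53771479 0.27158224 0.106652  ] [ 0.1  0.4 -0.4] 22.15 [ 0.  0. -0. -0.  0. -0.] panel [ 0.0011 -0.0024  0.032 ] rot err [0.001 0.    0.006]
t 22.15 N 3 row: [0.0003 0.     0.0021] [0.0004 0.0077 0.0004]  total [0.001 0.    0.006] [0.0013 0.023  0.0011]
   3 [0.548 0.272 0.086]
```

View pics/A7_scene.png

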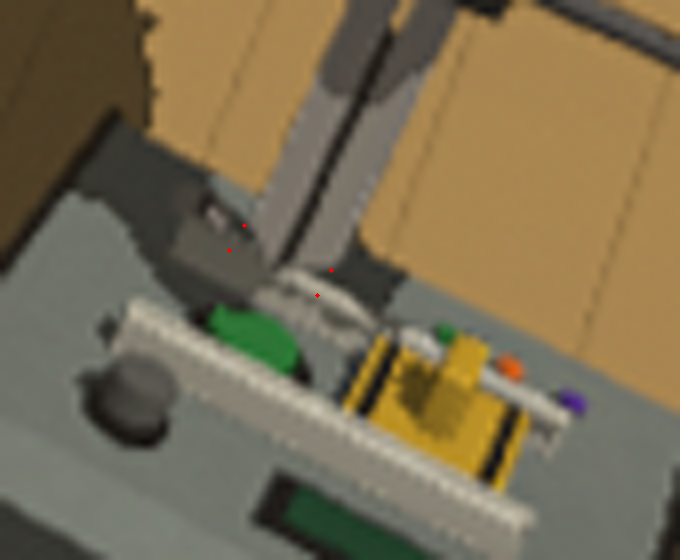

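View pics/A7_top.png

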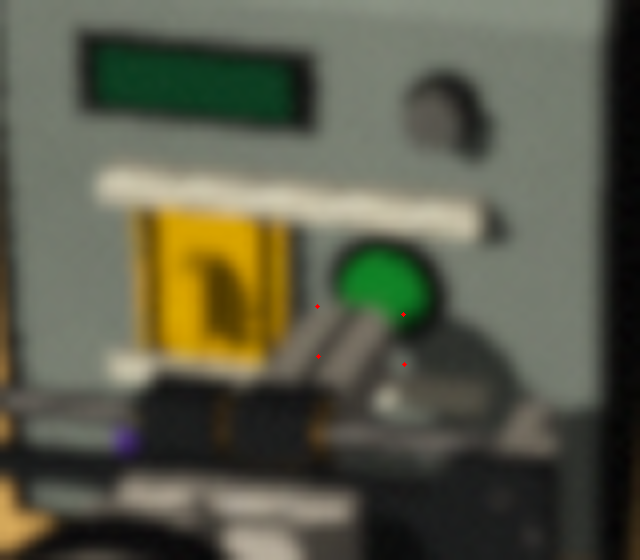

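Run:
```python
from bx import *
for n,b in(("top",(125,170,155,200)),("scene",(345,280,380,310))):
    i=cv2.imread(f"pics/A7_{n}_raw.png"); x0,y0_,x1,y1=b; c=i[y0_:y1,x0:x1].astype(int)
    m=(c[...,1]>1.5*c[...,2])&(c[...,1]>1.5*c[...,0])&(c[...,1]>60); ys,xs=np.where(m)
    print(n,len(xs),xs.min()+x0,xs.max()+x0,ys.min()+y0_,ys.max()+y0_,(xs.mean()+x0).round(1),(ys.mean()+y0_).round(1))
    t=np.linspace(0,2*np.pi,60); w=np.array([at(.013*np.cos(a),-.001+.013*np.sin(a),.007) for a in t]); uv=proj(n,w)
    print("pred ext",uv.min(0).round(1),uv.max(0).round(1),uv.mean(0).round(1))
```

```text
top 78 132 142 181 190 137.2 185.1
pred ext [131.6 182.5] [142.5 192.5] [137.  187.4]
scene 58 356 367 293 301 361.5 296.7
pred ext [355.2 292.4] [366.7 300.3] [360.9 296.3]
```

Run:
```python
from bx import *
plan(at(.003,-.001,.010),RB,3)
```

```text
t 22.15 N 3 row: [0.0003 0.     0.0021] [ 0.0004  0.0073 -0.0006]  total [0.001 0.    0.006] [ 0.0013  0.022  -0.0019]
   3 [0.55  0.272 0.089]
```

Call:
{"fn": "arm_command", "kwargs": {
  "series": "0 0 0.002 0.0004 0.0073 -0.0006 0;0 0 0.002 0.0004 0.0073 -0.0006 0;0 0 0.002 0.0004 0.0055 -0.0006 0;0 0 0 0 0 0 0;0 0 0 0 0 0 0"
}}

```text
time: 22.65
tool_pos: [0.5502, 0.2724, 0.0871]
ee_rot: [-2.093, 0.001, 1.489]
wrist_force: [-0.0, -1.4, 0.8]
width: 0.0005
```

```bash
python3 chkb.py A8
```

```text
[0.5501718  0.27244923 0.08738711] [-0.3  0.1  0. ] 22.75 [ 0.   -0.01 -0.    0.    0.    0.  ] panel [ 0.0021 -0.0005  0.0091] rot err [-0.001  0.001 -0.001]
```

View pics/A8_scene.png

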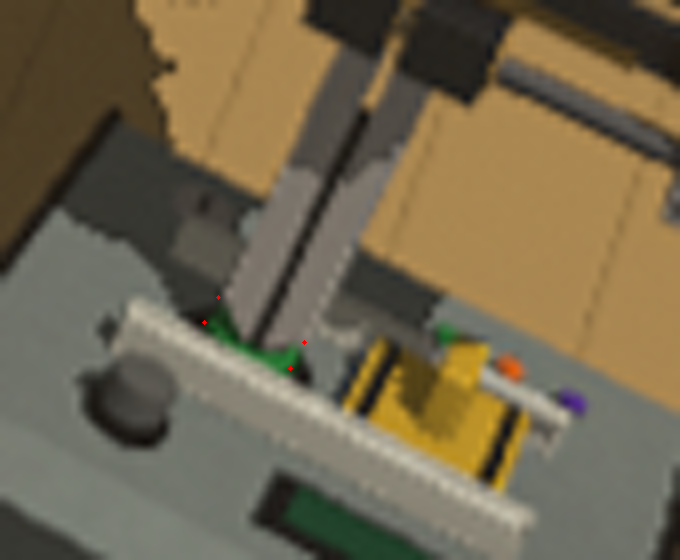

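Call:
{"fn": "arm_command", "kwargs": {
  "series": "0 0 0 0 0.003 0 0;0 0 0 0 0.003 0 0;0 0 0 0 0.003 0 0"
}}

```text
time: 23.05
tool_pos: [0.5548, 0.2724, 0.0808]
ee_rot: [-2.095, 0.0, 1.489]
wrist_force: [-12.9, -1.2, 16.2]
width: 0.0006
```

Run:
```python
from bx import *
print(where(),cur()[0]["wrist_force"],RB[:,1]@cur()[0]["wrist_force"])
```

```text
[ 0.00278702 -0.00020309  0.00108873] [-12.85354336  -1.15515867  16.16904766] -20.360071780869124
```

Call:
{"fn": "arm_command", "kwargs": {
  "series": "0 0 0 0 0 0 0;0 0 0 0 -0.008 0 0;0 0 0 0 -0.015 0 0;0 0 0 0 -0.025 0 0;0 0 0 0 -0.03 0 0;0 0 0 0 -0.03 0 0;0 0 0 0 -0.02 0 0;0 0 0 0 0 0 0;0 0 0 0 0 0 0"
}}

```text
time: 23.95
tool_pos: [0.4868, 0.2781, 0.2009]
ee_rot: [-2.098, -0.004, 1.489]
wrist_force: [0.8, 1.0, -1.1]
width: 0.0007
```

Run:
```python
from bx import *
print(where(),cur()[0]["wrist_force"])
for n in("scene","top"):
    i=robot.snapshot(n); cv2.imwrite(f"pics/B1_{n}.png",cv2.resize(i,(768,576)))
    cv2.imwrite(f"pics/B1_{n}_raw.png",i)
a=cv2.imread("pics/B1_scene_raw.png"); cv2.imwrite("pics/B1z.png",np.hstack([cv2.resize(a[140:240,120:200],None,fx=4.8,fy=4.8),cv2.resize(a[255:355,325:405],None,fx=4.8,fy=4.8)]))
```

```text
[ 3.82028845e-03 -1.29966935e-04  1.39206092e-01] [ 0.76960618  0.96821461 -1.10508723]
```

View pics/B1_scene.png

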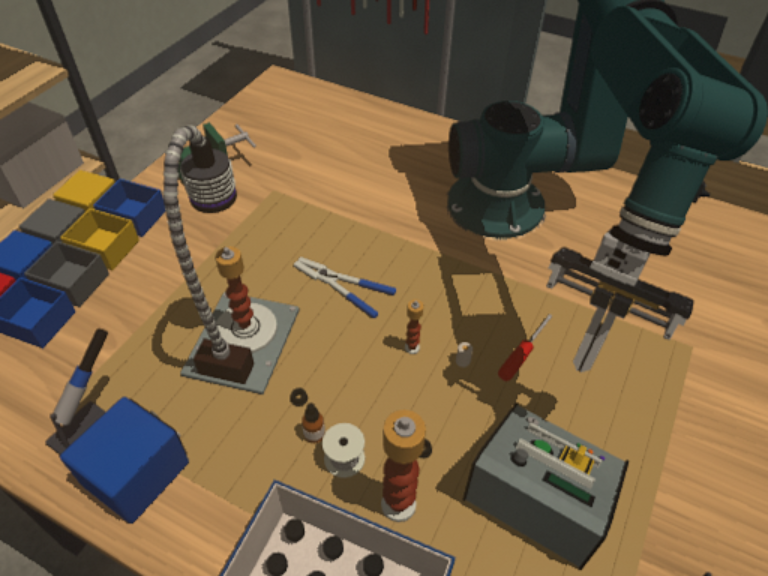

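View pics/B1z.png

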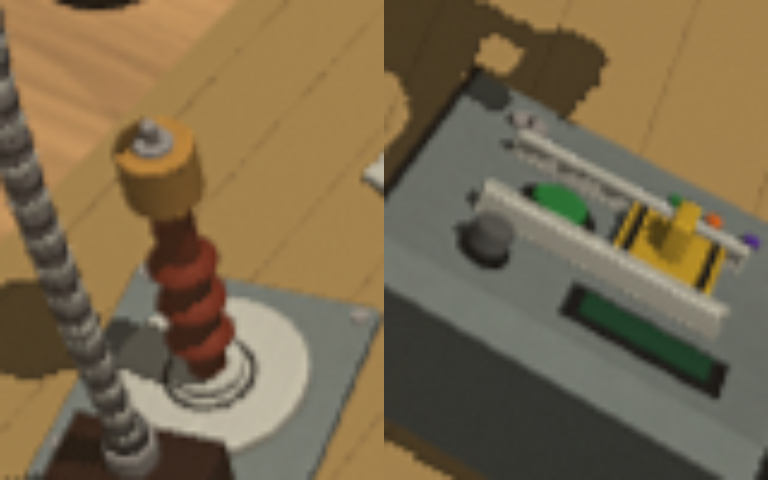

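View pics/B1_top.png

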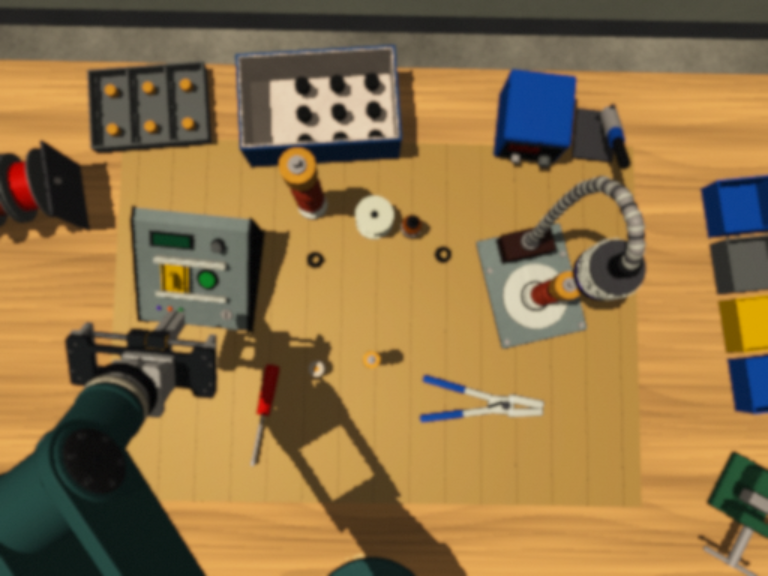

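Run:
```python
from bench import robot
print(robot.close_job())
```

```text
the job is handed in; nothing more can be done
None
```

The job is done and handed in at about 24 s of robot time. I took the middle-sized post by its brass head and carried it at roughly 0.15 m/s with the tool tilted about 45°. I set it in the ring, released it, slid the yellow catch left and pressed the green button.

Last checks:
- **Post:** It stands on its own in the ring. The stem lies within about 0.5° of vertical in the scene image. It looks centred in the scene camera; the top camera suggests up to about 1.5 mm off. The two cameras disagreed by about 4 mm on where the ring is, so I set the final position by the gap between foot and ring in the scene image.
- **Tilt during the carry:** The post swung about 2–3° in the grip while being carried. I turned it back before setting it down.
- **Catch:** It stopped moving at about 7 N, against the 1.5 N it takes to slide, so I take it to be at its end stop. The pictures show the button fully clear.
- **Button:** I pressed to about 20 N along its axis, with the fingertip about 1 mm off the panel, which is past full travel. The button's own travel could not be read directly.
- **Other things:** By eye in both cameras, nothing else had moved and the arm was touching nothing.

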